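# Clamp the green test tile in the studio vise

## Robot

A 6-joint arm with a two-finger parallel gripper is mounted at the origin on the work surface. World frame = base frame: x ahead of the robot, y to its left, z up, the work surface at z = 0. Lengths are in m, angles in degrees, forces in N, time in s.
With the tool pointing down it reaches from about 0.35 to 0.875 m from the base axis. Payload 4.2 kg.
Tool frame: the origin (TCP) lies between the finger pads; the fingertips stand 8 mm ahead of it and the grasp point (between the pads) lies 11 mm behind it; x points along the fingers, y is the direction in which the jaws open and shut, and the axes are right-handed (so a half turn about x gives the same grasp; the last joint's range is limited). The gripper opens to 87 mm and grips with 3 to 60 N. Pads are 19 mm wide; open, the fingers measure 117 mm over their backs; the gripper's body (75 mm by 190 mm) begins 51 mm behind the grasp point.
Start: joints at [-48.954, 22.042, 0.453, 0, -68.411, -14.817], TCP at [0.276, -0.561, 0.198] pointing down, gripper open.
Joint ranges: [-179.83, 179.83], [-69.29, 118.12], [-61.27, 80.66], [-181.25, 117.63], [-171.15, -9.14], [-177.46, 177.46]. Speed limits (degrees/s): [159.86, 159.86, 180, 180, 180, 180].

## Interface

Orientations are given as a 3x3 rotation matrix whose columns are the frame's x, y, z axes.
In Python, from station import r gives the robot as it stands. The module is installed in compiled form; this text tells all that it offers.
- The arm moves only by the tool move_arm, never from a script. Its argument "increments" is one flat list of numbers, 7 for each row, row after row: the turn, a rotation vector about the tool's x, y, z in degrees, then the shift along the tool's x, y, z in m, then the finger opening in m, from 0 to 0.087. A call has 1 to 12 rows; each row is the pose to reach, as a shift and turn from the pose commanded when the call began, along the tool's axes at that moment; what a row does not reach only later rows make up. A row lasts 1/12 s, in which the tool goes at most 41.7 mm and 7.16 degrees, less where a joint would pass 70% of its speed; a pose out of reach is approached as far as the arm can. A call with a gripper value outside its range is refused whole. The fingers move at their own pace and stop on an object; the grip force is fixed at half the most. Time passes only in rows, so rows that repeat a pose let the fingers close. It gives the time, the measured TCP pose, the force and the opening at its end, in the units of the state.
- r.sense(): the state, without advancing time (a new reading comes with each control period).
- r.capture(name): name is "side" or "top" or "wrist"; returns the picture (400x640x3 uint8, red, green, blue); there is no depth.
- r.calibration(name): a dict with "fx", "fy", "cx", "cy" (pixels), "rvec" (rotation vector, rad) and "tvec" (3), from world to camera coordinates, as OpenCV has them; the wrist camera has in their place "tool_from_camera" (4x4, takes a point from camera to tool coordinates, whose origin is the TCP and whose axes are the tool frame's). Camera axes: x right, y down, z forward; pixel columns grow to the right and rows downward; lengths in m; the calibration is good to about 2 mm. A picture is of the moment at which its call begins: read the wrist's pose just before it. calibration takes no time and is no camera call.
- r.finish_job(): hands the job in, once; it reports no verdict.
The state is a dict: "time_s": time; "joints": joint angles; "joint_velocities": joint speeds; "effort": joint torques, N m; "tcp_pos": TCP position; "ee_rot": TCP orientation; "wrist_force": force on the tool from outside, world axes, zero at the start; "moment": the same for the moment, N m; "gripper_width": opening from 0.0 (shut) to 1.0 (fully open).
Only numpy, scipy, OpenCV 4.12 (cv2) and the standard library are available. Lean on these libraries where they do the work, as an engineer would, in place of code of your own. Each camera call takes 0.05 s, during which the arm holds its last target.

## Task

Set the green arched tile, arch upwards, on the bed of the blue vise between its jaws, let go of it, then turn the red crank grip clockwise (seen from the crank's end) until the jaw holds the tile firmly against the back pad. The tile is brittle fired clay: stop when you feel the crank clearly tighten, never force it, then let go of the crank. Leave the other tiles where they lie.

Things in the scene. Friction and masses are not known exactly. Their poses are not given: they have to be found in the camera images.
- green_tile: The workpiece: green fired-clay tile bent into an arch (half-pipe), open below, 110 g. 56 mm wide across its two straight feet (its x), 60 mm long along the arch (its y), 30 mm high at the crown, wall 8 mm. Its ends (y = -30, +30 mm) are flat upright arch-shaped faces, good to grip near the crown. Origin at the centre of its underside, z up; a half turn about z makes no difference.
- vise: Blue steel bench vise fixed to the table, foot 200 x 100 mm, 112 mm high. Origin on the table top below the middle of the bed; z up, x along the screw from the crank (-x) to the fixed jaw (+x, block at x = 50 to 80 mm). Before that jaw a black springy rubber back pad (66 mm wide, 92 to 112 mm high) stands on pins; its face is at x = 28 to 38 mm, set differently each time and not measured.
- bed (a point): The tile's place: middle of the vise's flat steel bed, 90 mm above the table; axes as the vise. The bed is 44 mm wide (y), narrower than the tile is long, so fingers can pass at both ends of the tile. The tile's x goes along the vise's x (feet facing the pads), centred in y; exact x does not matter, as the jaw pushes it onto the back pad.
- vise_jaw: Moving jaw, dark steel with a rubber face, 70 mm wide (y), 92 to 116 mm above the table, 26 mm thick. Origin at the centre of its clamping face, which looks to the vise's +x. It starts 38 to 52 mm on the -x side of the vise's origin and slides to +x by 16 mm per clockwise turn of the crank. Pushing it does not move it; a tightened screw eases back a little when the crank is let go, but holds.
- grip_mid (a point): Middle of the crank's red free-spinning grip, a cylinder 18 mm across, 60 mm long, axis along the vise's x, at any angle of its circle at the start. Turning it takes about 4 N along the circle while running free, 7 to 13 N when the tile is held well; beyond about 16 N the tile cracks.
- crank_axis (a point): Centre of the grip's circle (radius 38 mm, in the vise's y-z plane): on the screw axis, 70 mm above the table, 166 mm on the vise's -x side. Tighten clockwise seen from the crank's end: from the top to the vise's -y side, the bottom, its +y side; 0.75 to 2.25 turns. Steel crank arm and hub lie 106 to 130 mm on the vise's -x side.
- red_tile: Fired-clay arched tile like the green one, same size, brick red. Origin at the centre of its underside. Not to be moved.
- cream_tile: Fired-clay arched tile like the green one, same size, cream. Origin at the centre of its underside. Not to be moved.
- slate_tile: Fired-clay arched tile like the green one, same size, dark slate grey. Origin at the centre of its underside. Not to be moved.
There are look-alikes about, which are no part of the job. What is meant by the green_tile is not orange, purple or yellow, and is the larger of those in its own colour.

How it is judged (in metres and radians):
On the way, in this order (a step that is already met when the one before it is completed fails the run):
1. the green tile sits arch up on the vise bed between the jaws, let go, before the jaw presses on it (x of green_tile in the frame of vise between -0.027 and 0.014 m and y of green_tile in the frame of vise between -0.015 and 0.015 m and z of green_tile in the frame of vise between 0.084 and 0.097 m and angle between green_tile's own z axis and vertical below 0.12 rad and angle between the y axis of green_tile and the y axis of vise, either way round below 0.35 rad and contact force between the fingers and green_tile below 0.3 N and contact force between vise_jaw and green_tile below 5 N), for 0.2 s.
2. the jaw presses the tile with more than 25 N (contact force between vise_jaw and green_tile above 25 N), for 0.2 s.
At the end, for the whole second after the job is handed in: The green tile stands arch up on the vise bed (within 15 mm of centre across the vise, tilted under 0.12 rad, turned under 0.1 rad from the jaws), at rest, squeezed between the moving jaw and the back pad with more than 25 N (x of green_tile in the frame of vise between -0.004 and 0.016 m and y of green_tile in the frame of vise between -0.015 and 0.015 m and z of green_tile in the frame of vise between 0.084 and 0.097 m and angle between green_tile's own z axis and vertical below 0.12 rad and angle between the y axis of green_tile and the y axis of vise, either way round below 0.1 rad and contact force between vise_jaw and green_tile above 25 N and linear speed of green_tile below 0.02 m/s); the robot touches nothing.
It fails at once if the tile is squeezed in the vise with more than 180 N (it cracks) (contact force between vise_jaw and green_tile above 180 N).
It fails at once if another tile is moved by more than 25 mm (distance of any of red_tile, cream_tile, slate_tile from where it was at the start of the episode above 0.025 m).
It also fails if it takes over 72 s, if anything falls off the work surface, if the arm or the gripper's body presses on something with over 40 N, if the wrist force passes 120 N, or if a joint passes its speed limit or range.

## Working session

There is one attempt and no reset: what is moved stays moved. The work goes in short steps, Python scripts to look and compute and a tool call to move; the robot and the scene stay as the last step left them, time stands still between calls to the robot, and variables do not carry over. Pictures are saved under pics/ and viewed, and the job is handed in when it is done.

Besides the shell and the picture viewer there is one more tool, called after "Call:" as a command line: name --argument value ..., lists and objects as JSON in quotes. move_arm: Moves the arm, as the interface text tells. Its arguments: {"type":"object","properties":{"increments":{"type":"array","items":{"type":"number"}}},"required":["increments"]}

```bash
mkdir -p pics; python3 - <<'E'
from station import r
import cv2
print(r.sense())
for n in("side","top"):
    im=r.capture(n); cv2.imwrite(f"pics/{n}0.png",im[:,:,::-1]); print(r.calibration(n))
print(r.calibration("wrist"))
E
```

```text
{'time_s': 0.0, 'joints': array([-4.89518527e+01,  2.20916530e+01,  3.79734990e-01, -3.01062102e-02,
       -6.84112730e+01, -1.48150706e+01]), 'joint_velocities': array([-0.01651949,  0.05464104,  0.03174527, -0.10232152, -0.06281867,
        0.03184067]), 'effort': array([ 1.35025290e-03, -3.90668142e+01,  1.87404674e+01,  4.21984389e+00,
        1.09752902e-02, -2.18810401e-04]), 'tcp_pos': array([ 0.27597855, -0.56003322,  0.19734707]), 'ee_rot': array([[-1.04344109e-03, -4.41848713e-01,  8.97088973e-01],
       [ 1.94232442e-03,  8.97086874e-01,  4.41849938e-01],
       [-9.99997569e-01,  2.20348221e-03, -7.78437632e-05]]), 'wrist_force': array([-0.42309679,  0.18417503,  0.36246082]), 'moment': array([-0.03646612,  0.03320175, -0.02844671]), 'gripper_width': 0.9987262544425515}
{'fx': 484.9280976117768, 'fy': 484.9280976117768, 'cx': 325.3625090635883, 'cy': 199.60150321066146, 'rvec': array([ 0.65094415, -2.6132174 ,  1.13526813]), 'tvec': array([0.55800352, 0.14300288, 1.23251932])}
{'fx': 505.6090260185913, 'fy': 505.6090260185913, 'cx': 306.7537617760673, 'cy': 200.37737199465755, 'rvec': array([ 2.19790773, -1.99398794,  0.23106718]), 'tvec': array([0.12599492, 0.57537222, 1.14869209])}
{'fx': 351.68001454588654, 'fy': 351.68001454588654, 'cx': 320.1585275872431, 'cy': 199.63494430538626, 'tool_from_camera': array([[ 2.69211355e-04, -2.88216120e-01,  9.57565348e-01,
        -1.87242510e-01],
       [ 9.99999786e-01, -4.92952174e-04, -4.29514352e-04,
         4.15399880e-05],
       [ 5.95826880e-04,  9.57565259e-01,  2.88215926e-01,
        -7.85338717e-02],
       [ 0.00000000e+00,  0.00000000e+00,  0.00000000e+00,
         1.00000000e+00]])}
```

View pics/side0.png

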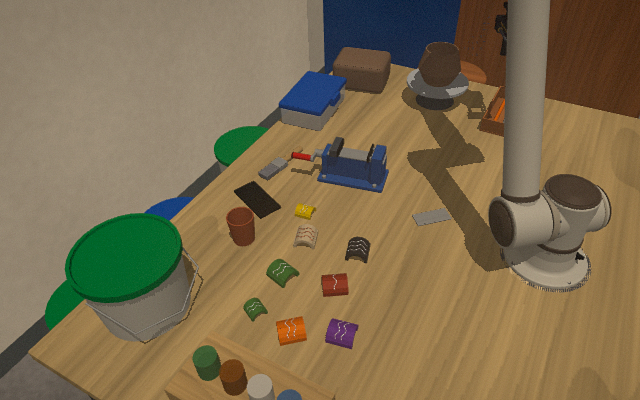

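View pics/top0.png

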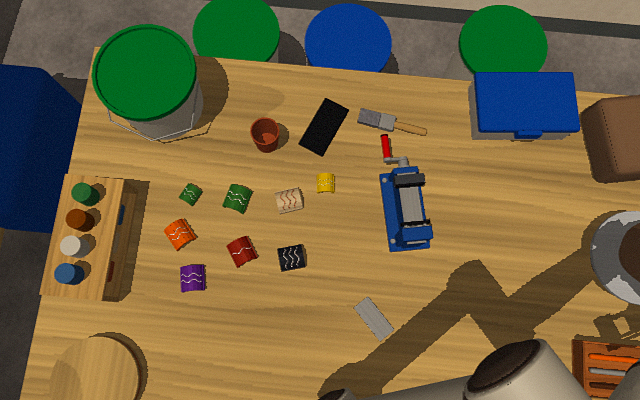

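Two green candidates: larger at top (238,198) / side (282,272), and smaller at top (190,194) / side (255,308). The larger one fits the description. I'll confirm it in a crop.

```bash
cat > h.py <<'E'
import numpy as np, cv2
from station import r
def cam(n):
    c=r.calibration(n); K=np.array([[c['fx'],0,c['cx']],[0,c['fy'],c['cy']],[0,0,1]])
    if n=='wrist':
        s=r.sense(); T=np.eye(4); T[:3,:3]=s['ee_rot']; T[:3,3]=s['tcp_pos']
        M=np.linalg.inv(T@np.array(c['tool_from_camera'])); return K,M[:3,:3],M[:3,3]
    return K,cv2.Rodrigues(np.array(c['rvec']))[0],np.array(c['tvec'])
def ray(C,uv):
    K,R,t=C; d=R.T@np.linalg.inv(K)@np.array([uv[0],uv[1],1.]); return -R.T@t,d
def plane(C,uv,z):
    o,d=ray(C,uv); return o+d*(z-o[2])/d[2]
def proj(C,P):
    K,R,t=C; p=K@(R@np.array(P)+t); return p[:2]/p[2]
E
python3 - <<'E'
from h import *
a=cv2.imread('pics/top0.png');s=cv2.imread('pics/side0.png')
x=cv2.resize(a[165:225,160:270],None,fx=5,fy=5,interpolation=cv2.INTER_CUBIC)
y=cv2.resize(a[120:260,340:460],None,fx=4,fy=4,interpolation=cv2.INTER_CUBIC)
cv2.imwrite('pics/ct.png',x);cv2.imwrite('pics/cv.png',y)
z=cv2.resize(s[120:200,240:400],None,fx=5,fy=5,interpolation=cv2.INTER_CUBIC);cv2.imwrite('pics/cs.png',z)
T=cam('top');S=cam('side')
for n,im,C in(('top',a,T),('side',s,S)):
    hsv=cv2.cvtColor(im,cv2.COLOR_BGR2HSV); m=cv2.inRange(hsv,(40,70,30),(80,255,255))
    m=cv2.morphologyEx(m,cv2.MORPH_CLOSE,np.ones((5,5)))
    for c in cv2.findContours(m,0,2)[0]:
        ar=cv2.contourArea(c)
        if 80<ar<1500:
            rc=cv2.minAreaRect(c); print(n,ar,rc, plane(C,rc[0],.022))
            print([plane(C,p,.015)[:2].round(3) for p in cv2.boxPoints(rc)])
print('crank/jaw',[plane(T,p,z).round(3) for p,z in(((386,148),.1),((405,207),.09))])
E
```

```text
top 493.0 ((237.0689697265625, 197.8275909423828), (22.28343963623047, 24.8831729888916), 21.801410675048828) [0.559916   0.35536766 0.022     ]
[array([0.539, 0.391]), array([0.6  , 0.376]), array([0.584, 0.322]), array([0.523, 0.337])]
top 254.5 ((190.0, 194.0), (16.086305618286133, 17.75040626525879), 33.6900634765625) [0.55820569 0.47336149 0.022     ]
[array([0.549, 0.503]), array([0.59 , 0.484]), array([0.57 , 0.447]), array([0.53 , 0.466])]
top 435.0 ((85.30000305175781, 193.90000915527344), (28.174455642700195, 19.230182647705078), 26.56505012512207) [0.53303242 0.73278861 0.022     ]
[array([0.524, 0.777]), array([0.571, 0.764]), array([0.544, 0.695]), array([0.499, 0.708])]
side 670.0 ((206.4000244140625, 362.7000427246094), (34.46882247924805, 24.349536895751953), 71.56504821777344) [0.5670641  0.64476864 0.022     ]
[array([0.622, 0.636]), array([0.589, 0.598]), array([0.522, 0.648]), array([0.553, 0.684])]
side 263.0 ((254.35235595703125, 308.50335693359375), (20.7265682220459, 17.53156280517578), 55.00797653198242) [0.55497371 0.48683417 0.022     ]
[array([0.591, 0.49 ]), array([0.578, 0.45 ]), array([0.526, 0.477]), array([0.54 , 0.514])]
side 444.0 ((281.57415771484375, 272.45111083984375), (27.745800018310547, 22.016908645629883), 38.1572265625) [0.55573831 0.369309   0.022     ]
[array([0.598, 0.385]), array([0.598, 0.322]), array([0.521, 0.344]), array([0.523, 0.404])]
side 1158.0 ((237.4760284423828, 138.59902954101562), (27.63991355895996, 57.87990188598633), 47.29060745239258) [ 0.98678761 -0.03873867  0.022     ]
[array([1.052, 0.042]), array([ 1.065, -0.216]), array([ 0.933, -0.139]), array([0.933, 0.099])]
crank/jaw [array([0.699, 0.005, 0.1  ]), array([ 0.561, -0.05 ,  0.09 ])]
```

View pics/ct.png

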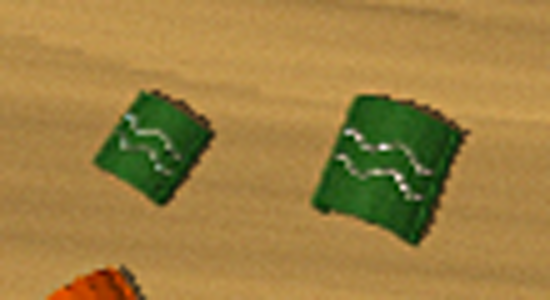

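View pics/cv.png

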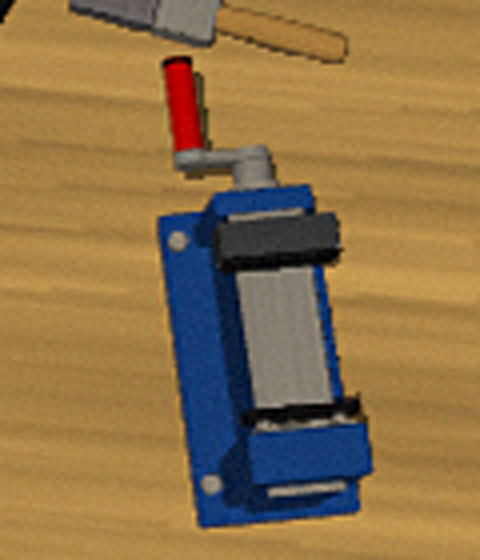

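View pics/cs.png

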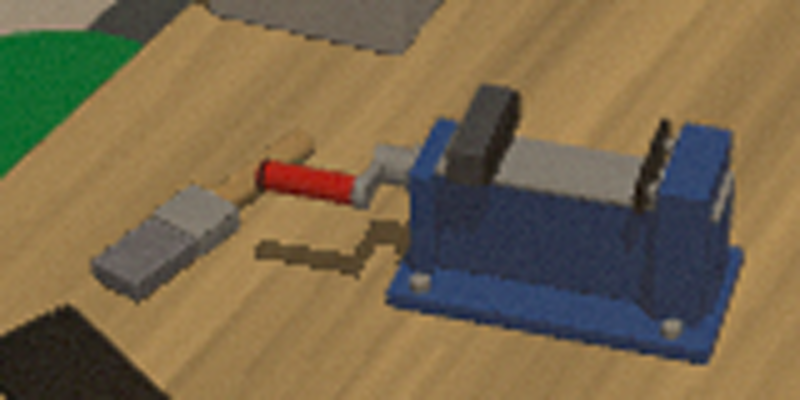

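The enlarged crop shows the right-hand tile (238,198) clearly larger than its neighbour (about 60 vs 45 mm), and its arch axis runs roughly up the image. That one is the green_tile. Next I'll go over the vise to measure it with the wrist camera, then on to the tile.

```bash
cat >> h.py <<'E'
from scipy.spatial.transform import Rotation as Ro
def down(ydeg):
    a=np.radians(ydeg); x=np.array([0,0,-1.]); y=np.array([np.cos(a),np.sin(a),0]); return np.c_[x,y,np.cross(x,y)]
def inc(p,R,R0=None,p0=None):
    s=r.sense(); R0=s['ee_rot'] if R0 is None else R0; p0=s['tcp_pos'] if p0 is None else p0
    rv=Ro.from_matrix(R0.T@R).as_rotvec(degrees=True); sh=R0.T@(np.array(p)-p0)
    print('turn',rv.round(2),'shift',sh.round(4),'rows',max(np.linalg.norm(rv)/7.16,np.linalg.norm(sh)/.0417).round(1))
E
python3 - <<'E'
from h import *
inc([.50,-.05,.26],down(90))
R=down(90); print(R)
E
```

```text
turn [26.22 -0.03 -0.11] shift [-0.0619  0.3588  0.4263] rows 13.4
[[ 0.000000e+00  6.123234e-17  1.000000e+00]
 [ 0.000000e+00  1.000000e+00 -6.123234e-17]
 [-1.000000e+00  0.000000e+00  0.000000e+00]]
```

Call:
move_arm --increments '[4, 0, 0, -0.02, 0.03, 0.035, 0.087, 8, 0, 0, -0.04, 0.06, 0.07, 0.087, 12, 0, 0, -0.06, 0.09, 0.105, 0.087, 16, 0, 0, -0.062, 0.12, 0.14, 0.087, 20, 0, 0, -0.062, 0.15, 0.175, 0.087, 24, 0, 0, -0.062, 0.18, 0.21, 0.087, 26, 0, 0, -0.062, 0.21, 0.245, 0.087, 26, 0, 0, -0.062, 0.24, 0.28, 0.087, 26, 0, 0, -0.062, 0.27, 0.315, 0.087, 26, 0, 0, -0.062, 0.3, 0.35, 0.087, 26, 0, 0, -0.062, 0.33, 0.39, 0.087, 26, 0, 0, -0.062, 0.355, 0.425, 0.087]'

```text
time_s: 1.1
tcp_pos: [0.4717, -0.1105, 0.2604]
ee_rot: [[-0.0, -0.004, 1.0], [0.0, 1.0, 0.004], [-1.0, 0.0, -0.0]]
wrist_force: [1.0, -1.5, -0.1]
gripper_width: 1.0
```

```bash
python3 - <<'E'
from h import *
s=r.sense(); print(s['time_s'],s['tcp_pos'],s['ee_rot'].round(3),s['joint_velocities'].round(1),s['joints'].round(1))
import pickle
C=cam('wrist'); im=r.capture('wrist'); cv2.imwrite('pics/w1.png',im[:,:,::-1]); pickle.dump(C,open('w1.pkl','wb'))
E
```

```text
1.1 [ 0.47174407 -0.1104965   0.26044828] [[-0.    -0.004  1.   ]
 [ 0.     1.     0.004]
 [-1.     0.    -0.   ]] [ 54.4  10.7  11.8   0.4  -1.  -53.9] [  6.1   5.8 -12.4  -0.  -71.8 -95.8]
```

View pics/w1.png

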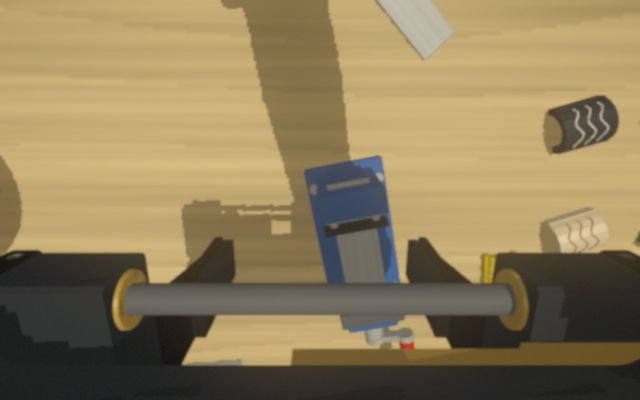

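The wrist view shows the vise's fixed jaw and pad at (350,215); the moving jaw is hidden behind the gripper. I'll move further forward to see the whole vise.

Call:
move_arm --increments '[0, 0, 0, -0.03, 0, 0.03, 0.087, 0, 0, 0, -0.04, 0, 0.07, 0.087, 0, 0, 0, -0.05, 0, 0.1, 0.087, 0, 0, 0, -0.05, 0, 0.12, 0.087, 0, 0, 0, -0.05, 0, 0.12, 0.087, 0, 0, 0, -0.05, 0, 0.12, 0.087, 0, 0, 0, -0.05, 0, 0.12, 0.087]'

```text
time_s: 1.73
tcp_pos: [0.5911, -0.1122, 0.3096]
ee_rot: [[-0.002, -0.004, 1.0], [0.0, 1.0, 0.004], [-1.0, 0.0, -0.002]]
wrist_force: [0.3, 0.0, -0.0]
gripper_width: 1.001
```

```bash
python3 - <<'E'
from h import *
s=r.sense(); print(s['time_s'],s['tcp_pos'],s['joint_velocities'].round(1))
import pickle
C=cam('wrist'); im=r.capture('wrist'); cv2.imwrite('pics/w2.png',im[:,:,::-1]); pickle.dump(C,open('w2.pkl','wb'))
E
```

```text
1.7333 [ 0.59105492 -0.11215633  0.30963546] [-0.1 -1.4 -0.4  0.2  0.1  0. ]
```

View pics/w2.png

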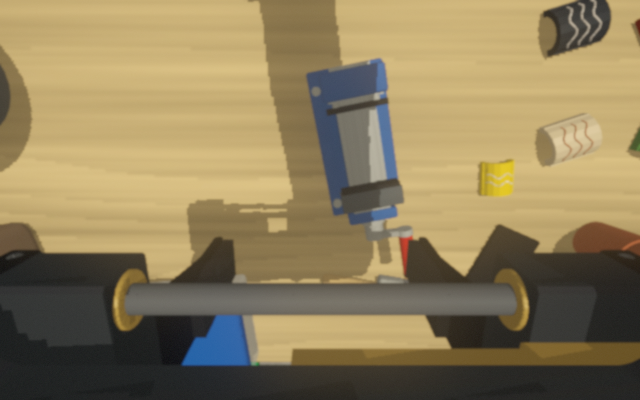

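Now the whole vise is visible at (355,140), with the jaw face near (370,188) and the pad near (357,108). I'll enlarge it to get corner pixels.

```bash
python3 - <<'E'
from h import *
a=cv2.imread('pics/w2.png')
c=cv2.resize(a[50:250,290:430],None,fx=4,fy=4,interpolation=cv2.INTER_CUBIC)[:,:]
c=c[:600] ; cv2.imwrite('pics/w2a.png',c)
E
```

```text
(no output)
```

View pics/w2a.png

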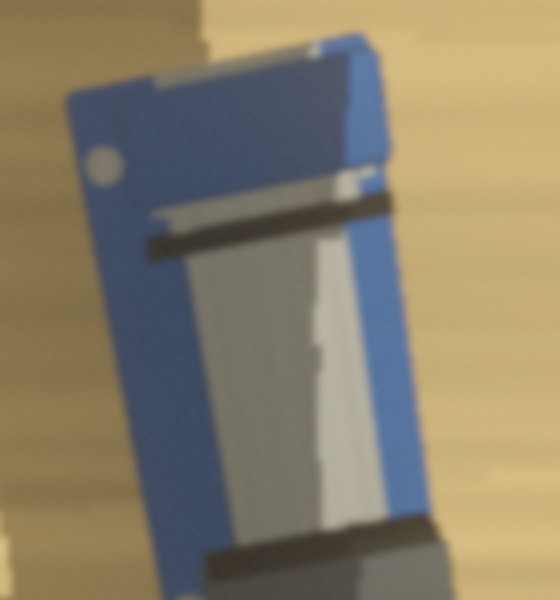

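```bash
python3 - <<'E'
from h import *
import pickle
C=pickle.load(open('w2.pkl','rb'))
f=lambda p:(290+p[0]/4-.4,50+p[1]/4-.4)
P=lambda p,z:plane(C,f(p),z)
print('cam',-C[1].T@C[2])
bl=[P((187,260),.09),P((235,545),.09)];br=[P((348,230),.09),P((388,518),.09)]
for e in(bl,br):
    d=e[0]-e[1]; print('bed edge',e[0][:2].round(4),e[1][:2].round(4),np.degrees(np.arctan2(d[1],d[0])))
print('padface top',P((150,262),.112).round(4),P((393,215),.112).round(4))
print('jaw face bot',P((205,553),.092).round(4),P((432,516),.092).round(4))
print('jaw face top',P((208,582),.116).round(4),P((447,541),.116).round(4))
print('foot corner back-left',P((68,98),.012).round(4))
# vise pose from bed
u=(bl[0]-bl[1]);u/=np.linalg.norm(u);v=(br[0]-br[1]);v/=np.linalg.norm(v);x=u+v;x/=np.linalg.norm(x);y=np.cross([0,0,1],x)
yc=np.mean([q@y for q in bl+br]);print('width',(bl[0]-br[0])@y,'yaw',np.degrees(np.arctan2(x[1],x[0])))
pf=np.mean([P((150,262),.112)@x,P((393,215),.112)@x]);jf=np.mean([P((205,553),.092)@x,P((432,516),.092)@x]);jt=np.mean([P((208,582),.116)@x,P((447,541),.116)@x])
print('gap',pf-jf,pf-jt,'yc',yc,'jaw y centre',np.mean([P((205,553),.092)@y,P((432,516),.092)@y]),'pad yc',np.mean([P((150,262),.112)@y,P((393,215),.112)@y]))
print('fixed jaw block top back edge z=.112:',P((155,82),.112)@x-pf,P((350,36),.112)@x-pf, 'front',P((150,212),.112)@x-pf,P((375,165),.112)@x-pf)
E
```

```text
cam [ 0.51285548 -0.11238623  0.49703128]
bed edge [ 0.5344 -0.0937] [ 0.6172 -0.078 ] -169.2642312273267
bed edge [ 0.5261 -0.0488] [ 0.6088 -0.0328] -169.0823824151229
padface top [ 0.5338 -0.1046  0.112 ] [ 0.5215 -0.0405  0.112 ]
jaw face bot [ 0.6191 -0.0871  0.092 ] [ 0.6076 -0.0203  0.092 ]
jaw face top [ 0.6213 -0.0876  0.116 ] [ 0.6092 -0.0211  0.116 ]
foot corner back-left [ 0.4874 -0.1297  0.012 ]
width 0.04571190984725215 yaw -169.1733068212248
gap 0.08776476702885083 0.08944458742839823 yc 0.16959581483674332 jaw y centre 0.16793858297833142 pad yc 0.17038479047397587
fixed jaw block top back edge z=.112: 0.04412066562917999 0.04579595217128629 front 0.01262173421021806 0.013416670458678392
```

Vise yaw is about -169°, with its origin near (0.563,-0.065). The pad face sits at x ≈ 36 mm and the jaw at ≈ -52 mm. These agree with the given bed width (45.7 measured vs 44 mm) and the allowed ranges. Now to look at the tile.

```bash
python3 - <<'E'
from h import *
inc([.572,.40,.28],down(163))
E
```

```text
turn [-7.278e+01 -5.000e-02 -4.000e-02] shift [ 0.0302  0.5123 -0.0169] rows 12.3
```

Call:
move_arm --increments '[-6, 0, 0, 0.0, 0.04, 0.0, 0.087, -12, 0, 0, 0.0, 0.08, 0.0, 0.087, -19, 0, 0, 0.0, 0.12, 0.0, 0.087, -26, 0, 0, 0.0, 0.16, 0.0, 0.087, -33, 0, 0, 0.0, 0.2, 0.0, 0.087, -40, 0, 0, 0.0, 0.24, 0.0, 0.087, -47, 0, 0, 0.01, 0.28, 0.0, 0.087, -54, 0, 0, 0.02, 0.32, -0.005, 0.087, -61, 0, 0, 0.03, 0.36, -0.01, 0.087, -68, 0, 0, 0.03, 0.4, -0.015, 0.087, -72, 0, 0, 0.03, 0.44, -0.017, 0.087, -72.8, 0, 0, 0.03, 0.48, -0.017, 0.087]'

```text
time_s: 2.78
tcp_pos: [0.5714, 0.3689, 0.2816]
ee_rot: [[0.001, -0.957, 0.289], [0.0, 0.289, 0.957], [-1.0, -0.0, 0.001]]
wrist_force: [0.2, 0.2, -0.3]
gripper_width: 1.0
```

Call:
move_arm --increments '[0, 0, 0, 0, 0, 0, 0.087, 0, 0, 0, 0, 0, 0, 0.087, 0, 0, 0, 0, 0, 0, 0.087]'

```text
time_s: 3.03
tcp_pos: [0.5723, 0.3673, 0.2808]
ee_rot: [[0.0, -0.957, 0.292], [-0.0, 0.292, 0.957], [-1.0, -0.0, -0.0]]
wrist_force: [-0.2, -0.1, 0.4]
gripper_width: 1.001
```

```bash
python3 - <<'E'
from h import *
s=r.sense(); print(s['time_s'],s['tcp_pos'],s['ee_rot'].round(3),s['joint_velocities'].round(1))
import pickle
C=cam('wrist'); im=r.capture('wrist'); cv2.imwrite('pics/w3.png',im[:,:,::-1]); pickle.dump(C,open('w3.pkl','wb'))
E
```

```text
3.0333 [0.57233646 0.36730224 0.28082374] [[ 0.    -0.957  0.292]
 [-0.     0.292  0.957]
 [-1.    -0.    -0.   ]] [-1.4 -0.8 -0.2  0.2  0.1 -0. ]
```

View pics/w3.png

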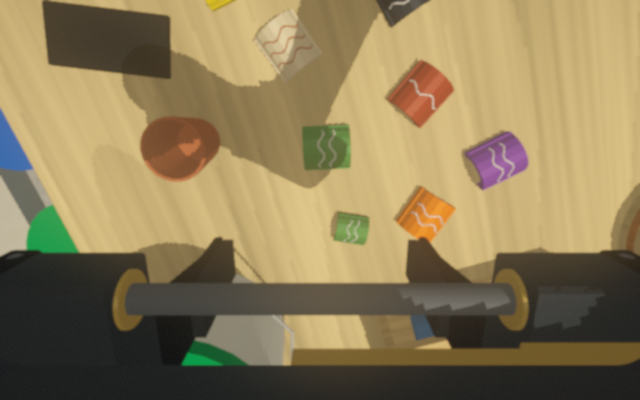

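The green tile is at (327,147), larger than the small green one at (351,228). I'll enlarge it for corners.

```bash
python3 - <<'E'
from h import *
import pickle
C=pickle.load(open('w3.pkl','rb'))
a=cv2.imread('pics/w3.png')
cv2.imwrite('pics/w3a.png',cv2.resize(a[110:185,285:370],None,fx=8,fy=8,interpolation=cv2.INTER_CUBIC))
hsv=cv2.cvtColor(a,cv2.COLOR_BGR2HSV); m=cv2.inRange(hsv,(40,60,20),(85,255,255)); m[:, :285]=0;m[185:]=0;m[:,370:]=0
m=cv2.morphologyEx(m,cv2.MORPH_CLOSE,np.ones((7,7)))
c=max(cv2.findContours(m,0,2)[0],key=cv2.contourArea); rc=cv2.minAreaRect(c);print(rc,cv2.boxPoints(rc))
print('cam',-C[1].T@C[2])
E
```

```text
((326.5, 146.0), (42.0, 45.0), 90.0) [[304. 125.]
 [349. 125.]
 [349. 167.]
 [304. 167.]]
cam [0.54948351 0.29219452 0.46808167]
```

View pics/w3a.png

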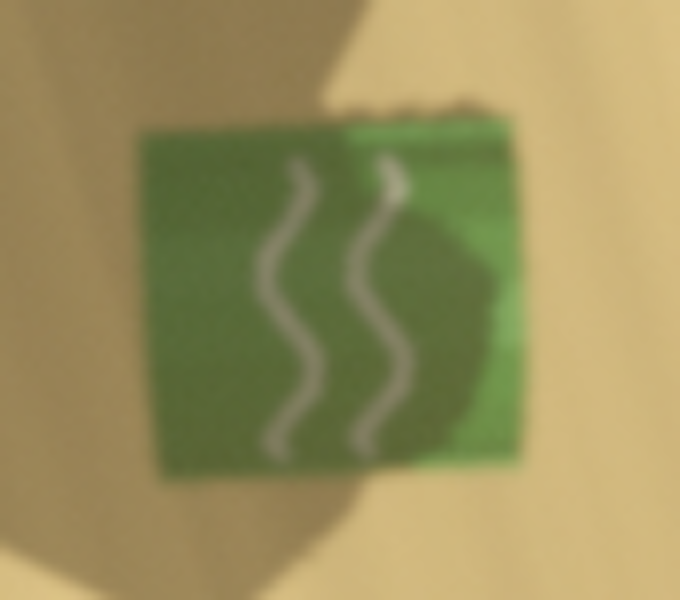

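```bash
python3 - <<'E'
from h import *
import pickle
C=pickle.load(open('w3.pkl','rb'))
f=lambda p:(285+p[0]/8-.44,110+p[1]/8-.44)
P=lambda p,z:plane(C,f(p),z)
a,b=P((138,132),0.0),P((512,120),0.0);c,d=P((160,478),.012),P((522,462),.012)
for p,q in((a,b),(c,d)): v=q-p;print(p.round(4),q.round(4),'len',np.linalg.norm(v),'ang',np.degrees(np.arctan2(v[1],v[0])))
u=(b-a)/np.linalg.norm(b-a); n=np.cross([0,0,1],u)
print('width a-c',(c-a)@n, (d-b)@n)
# crown ends at z=.03: rows mid
l,rr=P((150,300),.03),P((524,285),.03); print('crown len',np.linalg.norm(rr-l),'mid',((l+rr)/2).round(4),'edge mid',((a+b)/2).round(4), ((a+b)/2+n*np.sign((c-a)@n)*.028).round(4), ((c+d)/2).round(4))
E
```

```text
[0.5849 0.3231 0.    ] [0.526  0.3391 0.    ] len 0.06110883314629179 ang 164.82432409715219
[0.5978 0.3767 0.012 ] [0.5399 0.3916 0.012 ] len 0.05971166282254589 ang 165.60720354356417
width a-c -0.05513563371020364 -0.05431976944702121
crown len 0.05817492951242972 mid [0.5606 0.3535 0.03  ] edge mid [0.5555 0.3311 0.    ] [0.5628 0.3581 0.    ] [0.5688 0.3842 0.012 ]
```

```bash
python3 - <<'E'
from h import *
inc([.562,.358,.08],down(165.2));inc([.562,.358,.012],down(165.2))
E
```

```text
turn [-2.21  0.01  0.02] shift [ 0.2012  0.0077 -0.0115] rows 4.8
turn [-2.21  0.01  0.02] shift [ 0.2692  0.0077 -0.0115] rows 6.5
```

Call:
move_arm --increments '[-2.2, 0, 0, 0.04, 0.0077, -0.0115, 0.087, -2.2, 0, 0, 0.08, 0.0077, -0.0115, 0.087, -2.2, 0, 0, 0.12, 0.0077, -0.0115, 0.087, -2.2, 0, 0, 0.16, 0.0077, -0.0115, 0.087, -2.2, 0, 0, 0.19, 0.0077, -0.0115, 0.087, -2.2, 0, 0, 0.21, 0.0077, -0.0115, 0.087, -2.2, 0, 0, 0.225, 0.0077, -0.0115, 0.087, -2.2, 0, 0, 0.24, 0.0077, -0.0115, 0.087, -2.2, 0, 0, 0.255, 0.0077, -0.0115, 0.087, -2.2, 0, 0, 0.269, 0.0077, -0.0115, 0.087, -2.2, 0, 0, 0.269, 0.0077, -0.0115, 0.087, -2.2, 0, 0, 0.269, 0.0077, -0.0115, 0.087]'

```text
time_s: 4.08
tcp_pos: [0.5624, 0.3575, 0.0117]
ee_rot: [[-0.0, -0.967, 0.256], [-0.001, 0.256, 0.967], [-1.0, 0.0, -0.001]]
wrist_force: [-0.2, -0.3, 0.5]
gripper_width: 1.002
```

Call:
move_arm --increments '[0, 0, 0, 0, 0, 0, 0.05, 0, 0, 0, 0, 0, 0, 0.05, 0, 0, 0, 0, 0, 0, 0.05, 0, 0, 0, 0, 0, 0, 0.05, 0, 0, 0, 0, 0, 0, 0.05, 0, 0, 0, 0, 0, 0, 0.05, 0, 0, 0, 0, 0, 0, 0.05, 0, 0, 0, 0, 0, 0, 0.05]'

```text
time_s: 4.75
tcp_pos: [0.5621, 0.3591, 0.0114]
ee_rot: [[-0.0, -0.967, 0.255], [-0.0, 0.255, 0.967], [-1.0, 0.0, -0.0]]
wrist_force: [0.2, -0.4, -0.0]
gripper_width: 0.591
```

```bash
python3 - <<'E'
from h import *
s=r.sense(); print(s)
C=cam('wrist'); im=r.capture('wrist'); cv2.imwrite('pics/w4.png',im[:,:,::-1])
E
```

```text
{'time_s': 4.75, 'joints': array([ 4.64337490e+01,  3.57195942e+01, -5.37848766e+00,  1.59355172e-03,
       -4.89058311e+01, -6.11985436e+01]), 'joint_velocities': array([-0.01329778,  0.0412089 , -0.04061459, -0.01206418,  0.02592986,
        0.02925512]), 'effort': array([-5.67303621e-03, -4.67615211e+01,  1.51571524e+01,  3.41580458e+00,
       -4.99620906e-02, -5.90002492e-05]), 'tcp_pos': array([0.56214279, 0.35912929, 0.01140434]), 'ee_rot': array([[-3.18791433e-05, -9.66984824e-01,  2.54833964e-01],
       [-6.39290363e-05,  2.54833966e-01,  9.66984822e-01],
       [-9.99999997e-01,  1.45353579e-05, -6.99422964e-05]]), 'wrist_force': array([ 0.1518021 , -0.37923609, -0.00057576]), 'moment': array([-0.03946646,  0.12267065,  0.00107354]), 'gripper_width': 0.5909580963709258}
```

View pics/w4.png

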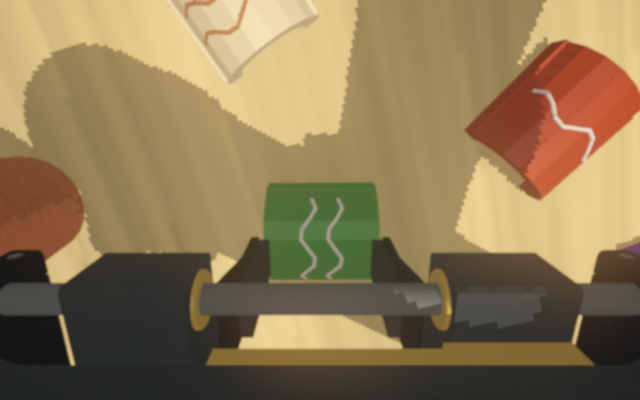

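Call:
move_arm --increments '[0, 0, 0, 0, 0, 0, 0.03, 0, 0, 0, 0, 0, 0, 0.03, 0, 0, 0, 0, 0, 0, 0.03, 0, 0, 0, 0, 0, 0, 0.03]'

```text
time_s: 5.13
tcp_pos: [0.5622, 0.3591, 0.0114]
ee_rot: [[-0.0, -0.967, 0.255], [-0.0, 0.255, 0.967], [-1.0, 0.0, -0.0]]
wrist_force: [0.1, 0.1, 0.2]
gripper_width: 0.383
```

```bash
python3 - <<'E'
from h import *
s=r.sense(); print(s['gripper_width'])
for n in('side','wrist'):
    im=r.capture(n); cv2.imwrite('pics/g_%s.png'%n,im[:,:,::-1])
a=cv2.imread('pics/g_side.png');cv2.imwrite('pics/g_s2.png',cv2.resize(a[200:330,200:360],None,fx=4,fy=4,interpolation=cv2.INTER_CUBIC))
E
```

```text
0.3833201721737846
```

View pics/g_s2.png

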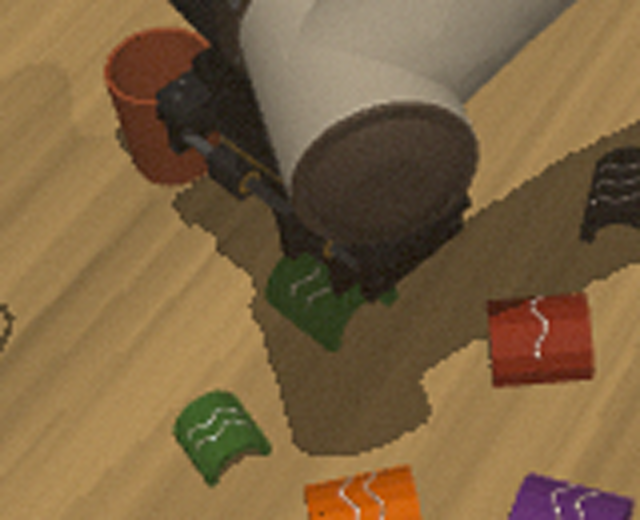

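View pics/g_wrist.png

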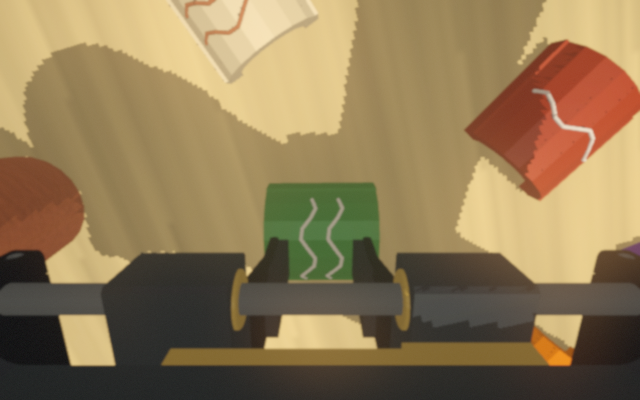

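```bash
python3 - <<'E'
from h import *
C=cam('wrist'); s=r.sense()
print('cam',-C[1].T@C[2])
R=s['ee_rot'];p=s['tcp_pos']
for z in(-.03,-.028,0,.028):
  for x in (.0114,-.0186): print('tool z',z,'h',.0114-x,[proj(C,p+R@np.array([x,y,z])).round(0) for y in(-.03,.03)])
print('tips',[proj(C,p+R@np.array([x,y,0])).round(0) for x,y in((.008,-.0167),(.008,.0167),(-.011,-.0167),(-.03,.0167))])
print('near edge z=0',[plane(C,u,0).round(4) for u in((265,236),(265,183),(378,183))],[plane(C,u,.03).round(4) for u in((265,183),(378,183),(265,212),(378,212))])
E
python3 - <<'E'
import cv2
a=cv2.imread('pics/g_wrist.png');cv2.imwrite('pics/g_w2.png',cv2.resize(a[165:365,230:410],None,fx=4,fy=3,interpolation=cv2.INTER_CUBIC))
E
```

```text
cam [0.54222589 0.28310388 0.1986392 ]
tool z -0.03 h 0.0 [array([269., 181.]), array([373., 181.])]
tool z -0.03 h 0.03 [array([261., 196.]), array([381., 196.])]
tool z -0.028 h 0.0 [array([269., 185.]), array([372., 185.])]
tool z -0.028 h 0.03 [array([261., 200.]), array([381., 200.])]
tool z 0 h 0.0 [array([271., 230.]), array([371., 230.])]
tool z 0 h 0.03 [array([264., 251.]), array([378., 251.])]
tool z 0.028 h 0.0 [array([273., 271.]), array([369., 271.])]
tool z 0.028 h 0.03 [array([266., 298.]), array([376., 298.])]
tips [array([293., 232.]), array([349., 232.]), array([290., 245.]), array([355., 261.])]
near edge z=0 [array([0.5962, 0.3544, 0.    ]), array([0.5862, 0.3227, 0.    ]), array([0.5227, 0.3394, 0.    ])] [array([0.5796, 0.3167, 0.03  ]), array([0.5257, 0.3309, 0.03  ]), array([0.5841, 0.3311, 0.03  ]), array([0.5288, 0.3457, 0.03  ])]
```

View pics/g_w2.png

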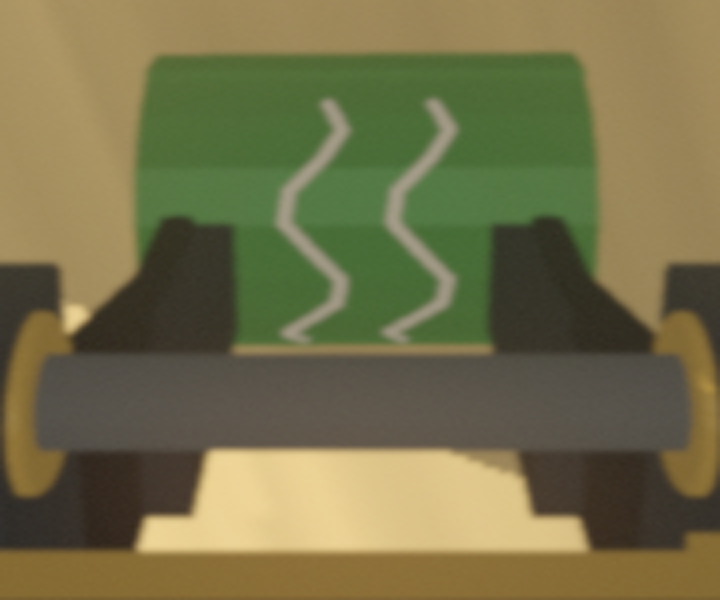

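The fingers closed to 33 mm with no resistance, although the tile is 60 mm long and centred under the tool. In the picture the tips look level with the crown, about 20 mm higher than the stated geometry gives. I'll open and check the tip height, feeling downwards in small steps.

Call:
move_arm --increments '[0, 0, 0, 0, 0, 0, 0.087, 0, 0, 0, 0, 0, 0, 0.087, 0, 0, 0, 0, 0, 0, 0.087, 0, 0, 0, 0, 0, 0, 0.087, 0, 0, 0, 0, 0, 0, 0.087, 0, 0, 0, 0, 0, 0, 0.087, 0, 0, 0, 0, 0, 0, 0.087, 0, 0, 0, 0, 0, 0, 0.087, 0, 0, 0, 0.002, 0, 0, 0.087, 0, 0, 0, 0.004, 0, 0, 0.087, 0, 0, 0, 0.004, 0, 0, 0.087]'

```text
time_s: 6.15
tcp_pos: [0.5618, 0.3588, 0.0068]
ee_rot: [[-0.001, -0.967, 0.255], [-0.001, 0.255, 0.967], [-1.0, 0.001, -0.001]]
wrist_force: [-1.0, -0.4, 0.6]
gripper_width: 0.99
```

```bash
python3 - <<'E'
from h import *
s=r.sense(); print(s['gripper_width'],s['tcp_pos'],s['wrist_force'])
for n in('side','wrist'):
    im=r.capture(n); cv2.imwrite('pics/k_%s.png'%n,im[:,:,::-1])
a=cv2.imread('pics/k_side.png');cv2.imwrite('pics/k_s2.png',cv2.resize(a[230:300,250:340],None,fx=8,fy=8,interpolation=cv2.INTER_CUBIC))
C=cam('side');R=s['ee_rot'];p=s['tcp_pos']
for x in(.008,-.02): print(x,[((proj(C,p+R@np.array([x,y,z]))-(250,230))*8).round(0) for y in(-.0435,.0435) for z in(-.0095,.0095)])
E
```

```text
0.9902776530584085 [0.56183538 0.35878979 0.00676222] [-1.00070891 -0.37156651  0.60924742]
0.008 [array([189., 266.]), array([145., 300.]), array([380., 413.]), array([335., 450.])]
-0.02 [array([181., 208.]), array([135., 243.]), array([374., 356.]), array([328., 393.])]
```

View pics/k_s2.png

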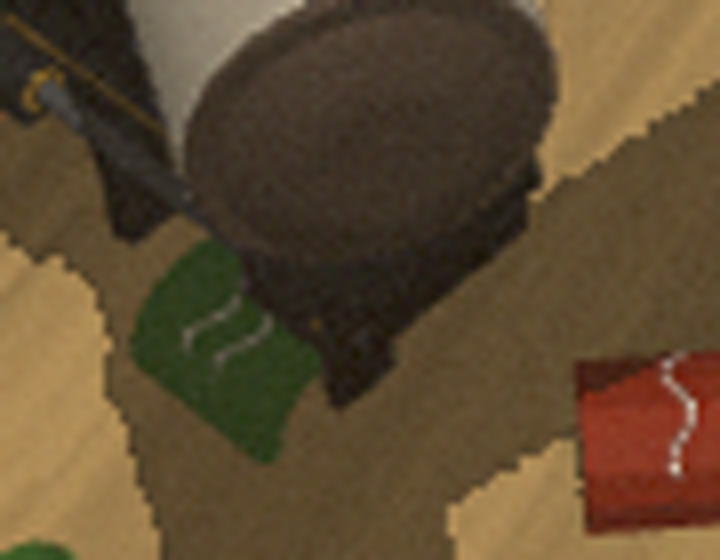

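View pics/k_wrist.png

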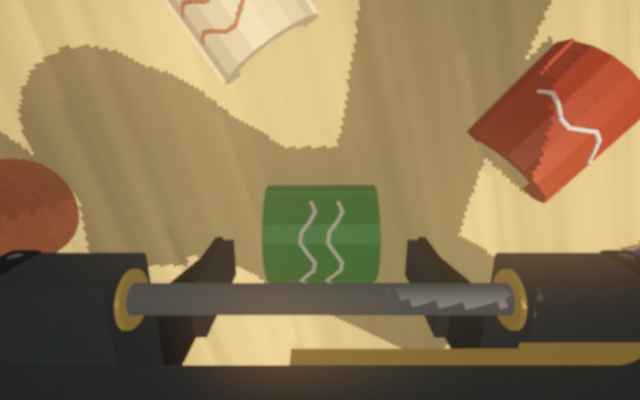

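The side view puts the fingertips at (340,408)/(125,240) in the crop. That is about 15–25 mm behind the TCP, not 8 mm ahead, and the wrist view agrees. The fingers are therefore shorter than stated, so I need to go lower and will feel for the table.

Call:
move_arm --increments '[0, 0, 0, 0.002, 0, 0, 0.087, 0, 0, 0, 0.004, 0, 0, 0.087, 0, 0, 0, 0.006, 0, 0, 0.087, 0, 0, 0, 0.008, 0, 0, 0.087, 0, 0, 0, 0.008, 0, 0, 0.087, 0, 0, 0, 0.008, 0, 0, 0.087]'

```text
time_s: 6.75
tcp_pos: [0.5621, 0.359, -0.0009]
ee_rot: [[-0.0, -0.967, 0.255], [-0.0, 0.255, 0.967], [-1.0, 0.0, -0.0]]
wrist_force: [0.5, -0.0, 0.1]
gripper_width: 1.003
```

Call:
move_arm --increments '[0, 0, 0, 0.002, 0, 0, 0.087, 0, 0, 0, 0.004, 0, 0, 0.087, 0, 0, 0, 0.006, 0, 0, 0.087, 0, 0, 0, 0.007, 0, 0, 0.087, 0, 0, 0, 0.007, 0, 0, 0.087]'

```text
time_s: 7.17
tcp_pos: [0.562, 0.3589, -0.0081]
ee_rot: [[-0.001, -0.967, 0.255], [-0.001, 0.255, 0.967], [-1.0, 0.0, -0.001]]
wrist_force: [0.3, -0.0, -1.2]
gripper_width: 1.001
```

```bash
python3 - <<'E'
from h import *
s=r.sense(); print(s['gripper_width'],s['tcp_pos'],s['wrist_force'])
for n in('side',):
    im=r.capture(n); cv2.imwrite('pics/l_%s.png'%n,im[:,:,::-1])
a=cv2.imread('pics/l_side.png');cv2.imwrite('pics/l_s2.png',cv2.resize(a[230:300,250:340],None,fx=8,fy=8,interpolation=cv2.INTER_CUBIC))
C=cam('side');R=s['ee_rot'];p=s['tcp_pos']
for x in(.008,-.01,-.02): print(x,[((proj(C,p+R@np.array([x,y,z]))-(250,230))*8).round(0) for y in(-.0435,.0435) for z in(-.0095,.0095)])
E
```

```text
1.0013049111396584 [ 0.56197942  0.35887866 -0.00805015] [ 0.31430021 -0.00714945 -1.21180293]
0.008 [array([193., 296.]), array([149., 330.]), array([382., 443.]), array([338., 480.])]
-0.01 [array([188., 260.]), array([143., 294.]), array([378., 407.]), array([334., 444.])]
-0.02 [array([185., 239.]), array([140., 274.]), array([376., 387.]), array([331., 424.])]
```

View pics/l_s2.png

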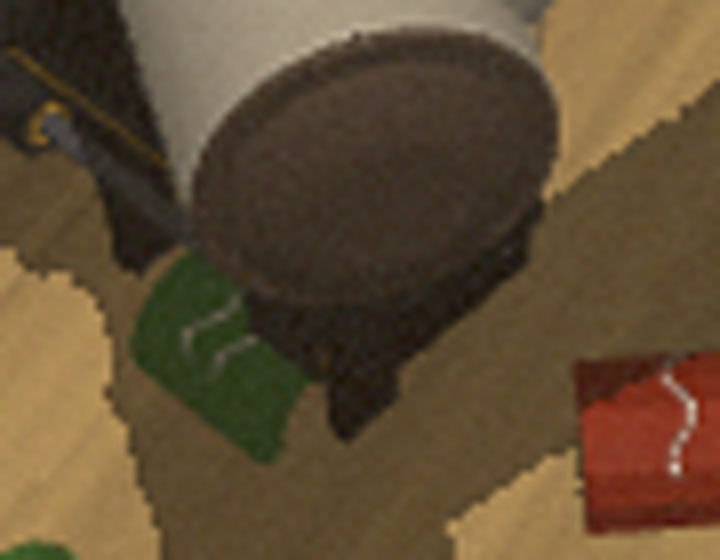

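Call:
move_arm --increments '[0, 0, 0, 0, 0, 0, 0.04, 0, 0, 0, 0, 0, 0, 0.04, 0, 0, 0, 0, 0, 0, 0.04, 0, 0, 0, 0, 0, 0, 0.04, 0, 0, 0, 0, 0, 0, 0.04, 0, 0, 0, 0, 0, 0, 0.04, 0, 0, 0, 0, 0, 0, 0.04]'

```text
time_s: 7.8
tcp_pos: [0.5622, 0.3591, -0.0075]
ee_rot: [[0.0, -0.967, 0.255], [0.0, 0.255, 0.967], [-1.0, 0.0, 0.0]]
wrist_force: [-0.7, -0.3, 0.7]
gripper_width: 0.687
```

Gripped: 0.687 × 87 = 59.8 mm, which matches the tile's length. I'll lift it and plan the move to the vise.

```bash
python3 - <<'E'
from h import *
s=r.sense()
inc([s['tcp_pos'][0],s['tcp_pos'][1],.18],s['ee_rot']);inc([.5708,-.0635,.18],down(100.8))
E
```

```text
turn [0. 0. 0.] shift [-0.1875  0.      0.    ] rows 4.5
turn [64.43  0.   -0.  ] shift [-0.1875 -0.1161 -0.4064] rows 11.1
```

Call:
move_arm --increments '[0, 0, 0, -0.01, 0, 0, 0.04, 0, 0, 0, -0.03, 0, 0, 0.04, 0, 0, 0, -0.06, 0, 0, 0.04, 0, 0, 0, -0.09, 0, 0, 0.04, 0, 0, 0, -0.12, 0, 0, 0.04, 0, 0, 0, -0.15, 0, 0, 0.04, 0, 0, 0, -0.18, 0, 0, 0.04, 0, 0, 0, -0.1875, 0, 0, 0.04, 0, 0, 0, -0.1875, 0, 0, 0.04, 0, 0, 0, -0.1875, 0, 0, 0.04]'

```text
time_s: 8.63
tcp_pos: [0.5614, 0.3588, 0.1794]
ee_rot: [[-0.001, -0.967, 0.255], [0.0, 0.255, 0.967], [-1.0, 0.001, -0.0]]
wrist_force: [0.3, -0.4, -3.1]
gripper_width: 0.682
```

Call:
move_arm --increments '[4, 0, 0, 0, -0.008, -0.025, 0.04, 10, 0, 0, 0, -0.017, -0.06, 0.04, 16, 0, 0, 0, -0.027, -0.095, 0.04, 22, 0, 0, 0, -0.038, -0.13, 0.04, 28, 0, 0, 0, -0.048, -0.165, 0.04, 34, 0, 0, 0, -0.058, -0.2, 0.04, 40, 0, 0, 0, -0.068, -0.235, 0.04, 46, 0, 0, 0, -0.078, -0.27, 0.04, 52, 0, 0, 0, -0.088, -0.305, 0.04, 58, 0, 0, 0, -0.098, -0.34, 0.04, 63, 0, 0, 0, -0.108, -0.375, 0.04, 64.4, 0, 0, 0, -0.116, -0.406, 0.04]'

```text
time_s: 9.63
tcp_pos: [0.5689, -0.0652, 0.1772]
ee_rot: [[-0.005, -0.184, 0.983], [-0.0, 0.983, 0.184], [-1.0, 0.001, -0.005]]
wrist_force: [0.4, 0.5, -0.9]
gripper_width: 0.685
```

Call:
move_arm --increments '[0, 0, 0, 0, 0, 0, 0.04, 0, 0, 0, 0, 0, 0, 0.04, 0, 0, 0, 0, 0, 0, 0.04, 0, 0, 0, 0, 0, 0, 0.04]'

```text
time_s: 9.97
tcp_pos: [0.5703, -0.0623, 0.1787]
ee_rot: [[-0.002, -0.189, 0.982], [0.0, 0.982, 0.189], [-1.0, 0.0, -0.002]]
wrist_force: [0.3, 0.3, -0.3]
gripper_width: 0.686
```

```bash
python3 - <<'E'
from h import *
s=r.sense(); print(s['gripper_width'],s['tcp_pos'],s['wrist_force'])
import pickle
pickle.dump(cam('wrist'),open('w5.pkl','wb'))
for n in('wrist','side'):
    im=r.capture(n); cv2.imwrite('pics/m_%s.png'%n,im[:,:,::-1])
a=cv2.imread('pics/m_side.png');cv2.imwrite('pics/m_s2.png',cv2.resize(a[90:210,280:420],None,fx=5,fy=5,interpolation=cv2.INTER_CUBIC))
inc([.5708,-.0635,.092],down(100.8))
E
```

```text
0.685629773427937 [ 0.57028226 -0.06230655  0.17870701] [ 0.25221853  0.33806118 -0.30387194]
turn [ 0.13 -0.06 -0.01] shift [ 0.0873 -0.0015 -0.    ] rows 2.1
```

View pics/m_wrist.png

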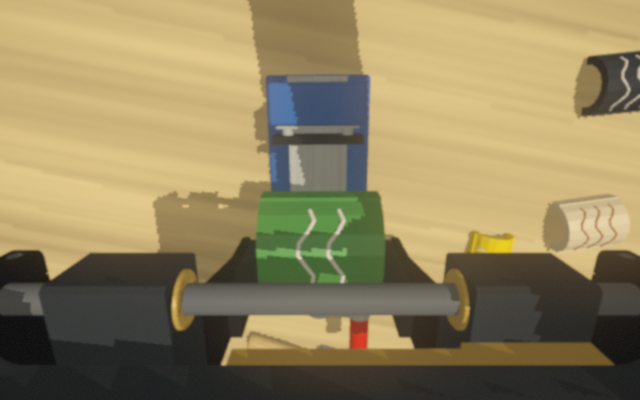

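View pics/m_s2.png

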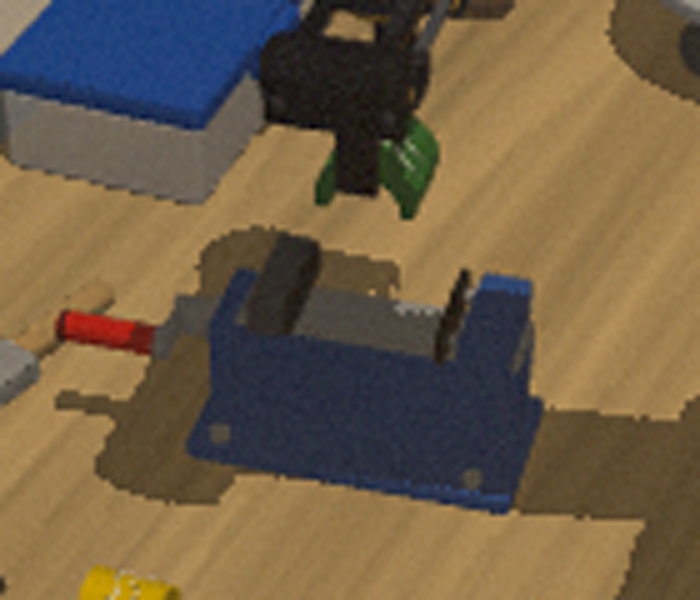

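The tile hangs upright over the bed at about column 320, in line with the bed and pad (mid column 318). Lowering it now.

Call:
move_arm --increments '[0, 0, 0, 0.02, -0.001, 0, 0.04, 0, 0, 0, 0.045, -0.001, 0, 0.04, 0, 0, 0, 0.065, -0.001, 0, 0.04, 0, 0, 0, 0.08, -0.001, 0, 0.04, 0, 0, 0, 0.087, -0.001, 0, 0.04, 0, 0, 0, 0.09, -0.001, 0, 0.04, 0, 0, 0, 0.0925, -0.001, 0, 0.04, 0, 0, 0, 0.0945, -0.001, 0, 0.04, 0, 0, 0, 0.0945, -0.001, 0, 0.04, 0, 0, 0, 0.0945, -0.001, 0, 0.04]'

```text
time_s: 10.9
tcp_pos: [0.5716, -0.064, 0.0863]
ee_rot: [[0.002, -0.188, 0.982], [0.0, 0.982, 0.188], [-1.0, -0.0, 0.002]]
wrist_force: [0.5, 0.5, -1.0]
gripper_width: 0.685
```

```bash
python3 - <<'E'
from h import *
s=r.sense(); print(s['gripper_width'],s['tcp_pos'],s['wrist_force'])
for n in('wrist','side'):
    im=r.capture(n); cv2.imwrite('pics/n_%s.png'%n,im[:,:,::-1])
a=cv2.imread('pics/n_side.png');cv2.imwrite('pics/n_s2.png',cv2.resize(a[90:210,280:420],None,fx=5,fy=5,interpolation=cv2.INTER_CUBIC))
E
```

```text
0.6850364313121007 [ 0.57159623 -0.06395758  0.0862624 ] [ 0.53473636  0.54186191 -0.95739119]
```

View pics/n_s2.png

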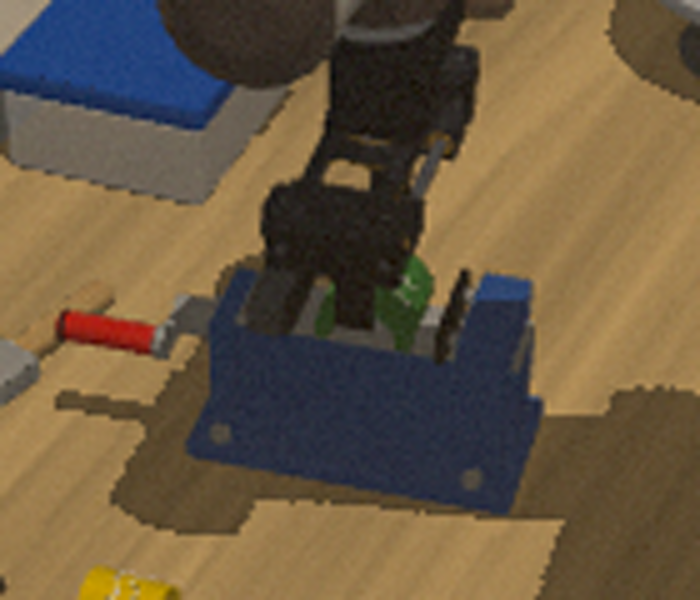

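View pics/n_wrist.png

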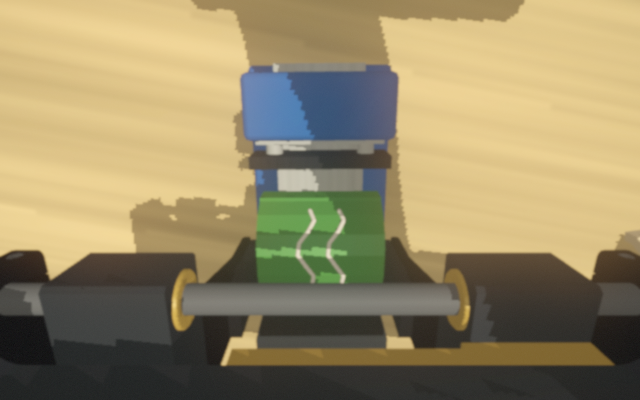

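Call:
move_arm --increments '[0, 0, 0, 0.0015, 0, 0, 0.04, 0, 0, 0, 0.003, 0, 0, 0.04, 0, 0, 0, 0.0035, 0, 0, 0.04, 0, 0, 0, 0.0035, 0, 0, 0.04]'

```text
time_s: 11.33
tcp_pos: [0.5709, -0.0641, 0.0817]
ee_rot: [[-0.0, -0.188, 0.982], [-0.0, 0.982, 0.188], [-1.0, 0.0, -0.0]]
wrist_force: [0.5, 0.9, -1.4]
gripper_width: 0.683
```

Call:
move_arm --increments '[0, 0, 0, 0.001, 0, 0, 0.04, 0, 0, 0, 0.002, 0, 0, 0.04, 0, 0, 0, 0.002, 0, 0, 0.04]'

```text
time_s: 11.58
tcp_pos: [0.5712, -0.0641, 0.0815]
ee_rot: [[0.001, -0.188, 0.982], [-0.0, 0.982, 0.188], [-1.0, -0.001, 0.0]]
wrist_force: [-3.3, 1.2, 5.8]
gripper_width: 0.684
```

Contact felt (5.8 N up). Releasing, then straight up.

Call:
move_arm --increments '[0, 0, 0, -0.001, 0, 0, 0.04, 0, 0, 0, -0.001, 0, 0, 0.087, 0, 0, 0, -0.001, 0, 0, 0.087, 0, 0, 0, -0.001, 0, 0, 0.087, 0, 0, 0, -0.001, 0, 0, 0.087, 0, 0, 0, -0.001, 0, 0, 0.087, 0, 0, 0, -0.001, 0, 0, 0.087]'

```text
time_s: 12.17
tcp_pos: [0.5711, -0.0641, 0.0808]
ee_rot: [[-0.0, -0.188, 0.982], [-0.0, 0.982, 0.188], [-1.0, -0.0, -0.0]]
wrist_force: [0.1, -0.0, 0.2]
gripper_width: 0.985
```

Call:
move_arm --increments '[0, 0, 0, -0.01, 0, 0, 0.087, 0, 0, 0, -0.03, 0, 0, 0.087, 0, 0, 0, -0.06, 0, 0, 0.087, 0, 0, 0, -0.09, 0, 0, 0.087, 0, 0, 0, -0.12, 0, 0, 0.087, 0, 0, 0, -0.12, 0, 0, 0.087, 0, 0, 0, -0.12, 0, 0, 0.087]'

```text
time_s: 12.75
tcp_pos: [0.5723, -0.0639, 0.2039]
ee_rot: [[0.006, -0.188, 0.982], [0.001, 0.982, 0.188], [-1.0, -0.0, 0.006]]
wrist_force: [-0.7, 0.5, -1.5]
gripper_width: 1.001
```

```bash
python3 - <<'E'
from h import *
import pickle
s=r.sense(); print(s['gripper_width'],s['tcp_pos'],s['wrist_force'])
pickle.dump(cam('wrist'),open('w6.pkl','wb'))
for n in('wrist','side'):
    im=r.capture(n); cv2.imwrite('pics/p_%s.png'%n,im[:,:,::-1])
a=cv2.imread('pics/p_side.png');cv2.imwrite('pics/p_s2.png',cv2.resize(a[90:210,260:400],None,fx=5,fy=5,interpolation=cv2.INTER_CUBIC))
E
```

```text
1.0010741482201564 [ 0.57227375 -0.0639207   0.20392499] [-0.72831913  0.48005708 -1.5071953 ]
```

View pics/p_wrist.png

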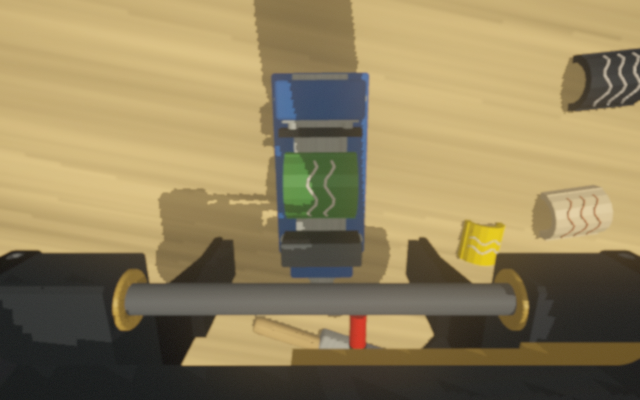

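View pics/p_s2.png

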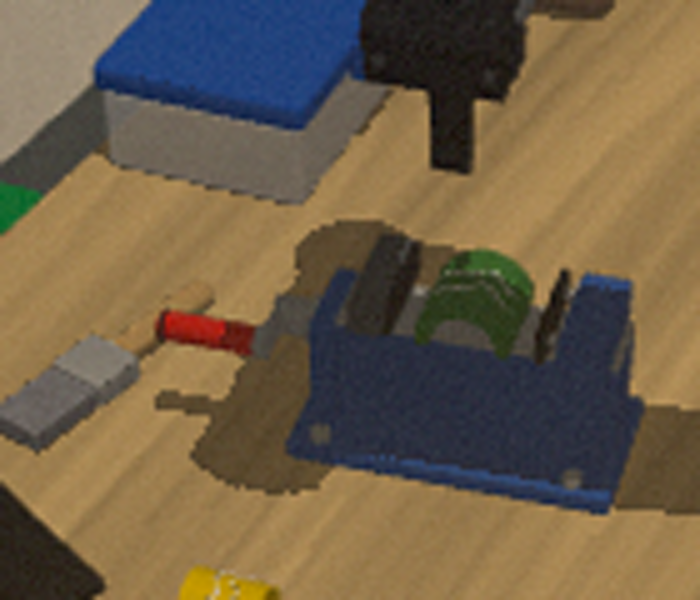

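The tile stands arch up between the jaws, at wrist (320,186), with gaps on both sides. Next I'll triangulate the red grip from the top and side views.

```bash
python3 - <<'E'
from h import *
a=cv2.imread('pics/top0.png');s=cv2.imread('pics/side0.png')
T=cam('top');S=cam('side')
out={}
for n,im,box in(('top',a,(360,120,400,170)),('side',s,(280,140,325,175))):
    h=cv2.cvtColor(im,cv2.COLOR_BGR2HSV);m=cv2.inRange(h,(0,150,60),(8,255,255))|cv2.inRange(h,(172,150,60),(180,255,255))
    k=np.zeros_like(m);k[box[1]:box[3],box[0]:box[2]]=1;m=m*k
    rc=cv2.minAreaRect(cv2.findNonZero(m));M=cv2.moments(m,True);out[n]=(M['m10']/M['m00'],M['m01']/M['m00']);print(n,rc,out[n])
K,R,t=T;P1=K@np.c_[R,t];K,R,t=S;P2=K@np.c_[R,t]
X=cv2.triangulatePoints(P1,P2,np.array(out['top']).reshape(2,1),np.array(out['side']).reshape(2,1));g=(X[:3]/X[3]).ravel();print('grip',g,proj(T,g)-out['top'],proj(S,g)-out['side'])
x=np.array([-.9822,-.1879,0]);y=np.array([.1879,-.9822,0]);o=np.array([.5629,-.065,0])
print('grip in vise',(g-o)@x,(g-o)@y,g[2])
c=o-.166*x+[0,0,.07];print('axis',c)
E
```

```text
top ((385.3299865722656, 145.3099822998047), (23.05168342590332, 7.071067810058594), 81.8698959350586) (385.3647798742138, 145.74842767295598)
side ((300.44403076171875, 155.80801391601562), (19.230186462402344, 5.903220176696777), 10.304845809936523) (300.63157894736844, 155.8421052631579)
grip [0.71463352 0.00315692 0.07328488] [-0.07775855 -0.30998705] [0.2737436  0.08143644]
grip in vise -0.16183934976442937 -0.03843299381662286 0.07328487500754825
axis [ 0.7259452 -0.0338086  0.07     ]
```

```bash
python3 - <<'E'
from h import *
T=cam('top')
x=np.array([-.9822,-.1879,0]);y=np.array([.1879,-.9822,0]);o=np.array([.5629,-.065,0])
for uv in((358,120),(362,110),(395,121),(392,131),(398,122),(425,128),(424,135),(396,128)):
    p=plane(T,uv,.01);print(uv,p.round(3),((p-o)@x).round(3),((p-o)@y).round(3))
R=down(100.8)
c=o-.172*x
g=lambda ph,h=.028:c+y*(-.038*np.sin(np.radians(ph)))+np.array([0,0,.07+.038*np.cos(np.radians(ph))-h])
print(g(87));inc(g(87)+[0,0,.1],R);inc(g(87),R)
E
```

```text
(358, 120) [0.8  0.07 0.01] -0.259 -0.088
(362, 110) [0.829 0.062 0.01 ] -0.285 -0.074
(395, 121) [ 0.807 -0.026  0.01 ] -0.247 0.008
(392, 131) [ 0.779 -0.02   0.01 ] -0.22 -0.003
(398, 122) [ 0.805 -0.034  0.01 ] -0.244 0.015
(425, 128) [ 0.795 -0.105  0.01 ] -0.221 0.083
(424, 135) [ 0.776 -0.103  0.01 ] -0.202 0.078
(396, 128) [ 0.788 -0.03   0.01 ] -0.228 0.008
[0.72470799 0.00459125 0.04398877]
turn [ 0.01 -0.05 -0.03] shift [0.0566 0.0384 0.1645] rows 4.3
turn [ 0.01 -0.05 -0.03] shift [0.1566 0.0383 0.1646] rows 5.5
```

The brush is at least 20 mm clear of the finger path. Approaching the grip from above.

Call:
move_arm --increments '[0, 0, 0, 0, 0.01, 0.04, 0.087, 0, 0, 0, 0, 0.02, 0.08, 0.087, 0, 0, 0, 0.01, 0.03, 0.12, 0.087, 0, 0, 0, 0.03, 0.0385, 0.155, 0.087, 0, 0, 0, 0.055, 0.0385, 0.1645, 0.087, 0, 0, 0, 0.08, 0.0385, 0.1645, 0.087, 0, 0, 0, 0.105, 0.0385, 0.1645, 0.087, 0, 0, 0, 0.13, 0.0385, 0.1645, 0.087, 0, 0, 0, 0.145, 0.0385, 0.1645, 0.087, 0, 0, 0, 0.1565, 0.0385, 0.1645, 0.087, 0, 0, 0, 0.1565, 0.0385, 0.1645, 0.087, 0, 0, 0, 0.1565, 0.0385, 0.1645, 0.087]'

```text
time_s: 13.85
tcp_pos: [0.725, 0.0044, 0.0435]
ee_rot: [[-0.002, -0.188, 0.982], [-0.001, 0.982, 0.188], [-1.0, -0.0, -0.002]]
wrist_force: [0.9, 0.7, 0.2]
gripper_width: 0.999
```

```bash
python3 - <<'E'
from h import *
import pickle
s=r.sense(); print(s['gripper_width'],s['tcp_pos'],s['wrist_force'])
for n in('wrist','side'):
    im=r.capture(n); cv2.imwrite('pics/q_%s.png'%n,im[:,:,::-1])
a=cv2.imread('pics/q_side.png');cv2.imwrite('pics/q_s2.png',cv2.resize(a[90:210,260:400],None,fx=5,fy=5,interpolation=cv2.INTER_CUBIC))
E
```

```text
0.9990881944602444 [0.72497974 0.0044395  0.04346401] [0.88126588 0.67199888 0.16955255]
```

View pics/q_wrist.png

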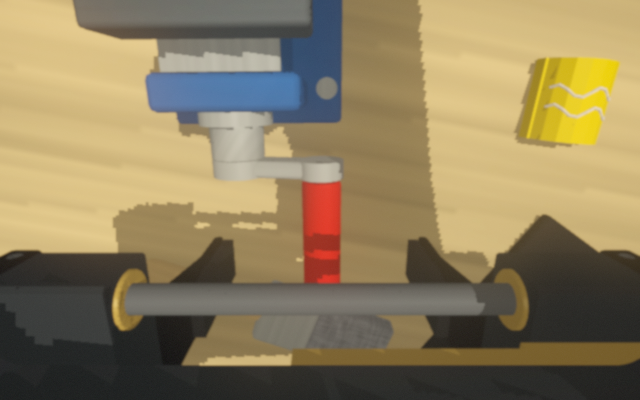

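View pics/q_s2.png

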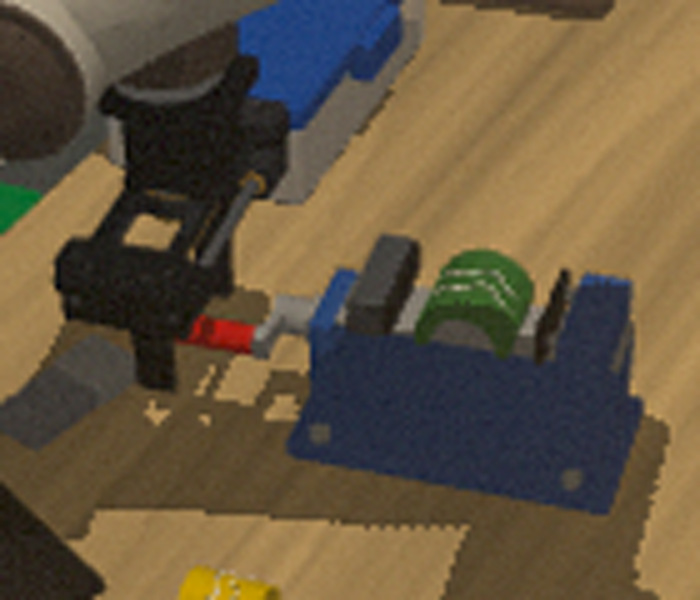

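Call:
move_arm --increments '[0, 0, 0, 0, 0, 0, 0.01, 0, 0, 0, 0, 0, 0, 0.01, 0, 0, 0, 0, 0, 0, 0.01, 0, 0, 0, 0, 0, 0, 0.01, 0, 0, 0, 0, 0, 0, 0.01, 0, 0, 0, 0, 0, 0, 0.01, 0, 0, 0, 0, 0, 0, 0.01, 0, 0, 0, 0, 0, 0, 0.01, 0, 0, 0, 0, 0, 0, 0.01, 0, 0, 0, 0, 0, 0, 0.01, 0, 0, 0, 0, 0, 0, 0.01]'

```text
time_s: 14.87
tcp_pos: [0.7254, 0.0047, 0.0444]
ee_rot: [[-0.0, -0.188, 0.982], [-0.0, 0.982, 0.188], [-1.0, -0.0, -0.0]]
wrist_force: [0.4, 0.7, 0.3]
gripper_width: 0.247
```

```bash
python3 - <<'E'
from h import *
s=r.sense(); print(s['gripper_width']*87,s['tcp_pos'],s['wrist_force'],s['moment'])
im=r.capture('side'); cv2.imwrite('pics/q2_side.png',im[:,:,::-1])
a=cv2.imread('pics/q2_side.png');cv2.imwrite('pics/q2_s2.png',cv2.resize(a[110:190,260:340],None,fx=7,fy=7,interpolation=cv2.INTER_CUBIC))
E
```

```text
21.480386019598765 [0.72538436 0.0046557  0.0443812 ] [0.37040507 0.69814729 0.28376695] [ 0.02313609 -0.05202437  0.01246468]
```

View pics/q2_s2.png

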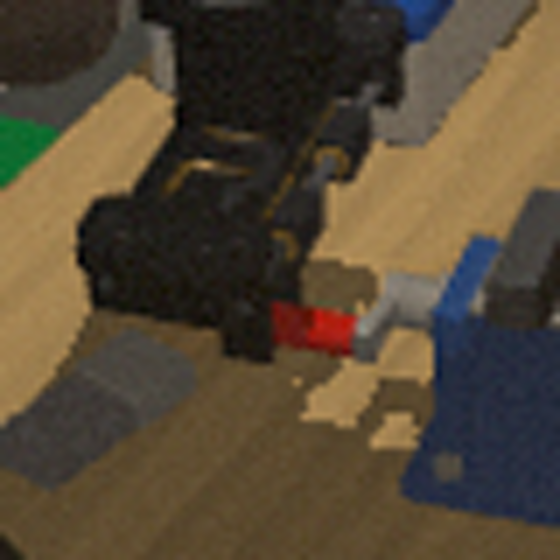

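Call:
move_arm --increments '[0, 0, 0, 0, 0, 0, 0.01, 0, 0, 0, 0, 0, 0, 0.01, 0, 0, 0, 0, 0, 0, 0.01, 0, 0, 0, 0, 0, 0, 0.01, 0, 0, 0, 0, 0, 0, 0.01]'

```text
time_s: 15.33
tcp_pos: [0.7253, 0.005, 0.0444]
ee_rot: [[-0.0, -0.188, 0.982], [0.0, 0.982, 0.188], [-1.0, 0.0, 0.0]]
wrist_force: [-0.6, 2.0, 0.2]
gripper_width: 0.195
```

Call:
move_arm --increments '[0, 0, 0, 0.0033, 0, 0, 0.01, 0, 0, 0, 0.0066, -0.0002, 0, 0.01, 0, 0, 0, 0.0098, -0.0008, 0, 0.01, 0, 0, 0, 0.0131, -0.0016, 0, 0.01, 0, 0, 0, 0.0162, -0.0027, 0, 0.01, 0, 0, 0, 0.0192, -0.0041, 0, 0.01]'

```text
time_s: 15.83
tcp_pos: [0.7259, 0.0028, 0.0246]
ee_rot: [[-0.0, -0.188, 0.982], [0.003, 0.982, 0.188], [-1.0, 0.002, 0.0]]
wrist_force: [-2.1, 7.6, 0.1]
gripper_width: 0.195
```

```bash
python3 - <<'E'
from h import *
s=r.sense(); print(s['gripper_width']*87,s['tcp_pos'],s['wrist_force'],s['moment'])
C=cam('wrist');im=r.capture('wrist'); cv2.imwrite('pics/t1w.png',im[:,:,::-1])
im=r.capture('side'); cv2.imwrite('pics/t1.png',cv2.resize(im[110:190,260:340,::-1],None,fx=7,fy=7,interpolation=cv2.INTER_CUBIC))
E
```

```text
16.990371763151334 [0.72587771 0.00278148 0.02458434] [-2.12008007  7.55493717  0.12119353] [ 2.29280134  0.45110898 -0.03031581]
```

View pics/t1w.png

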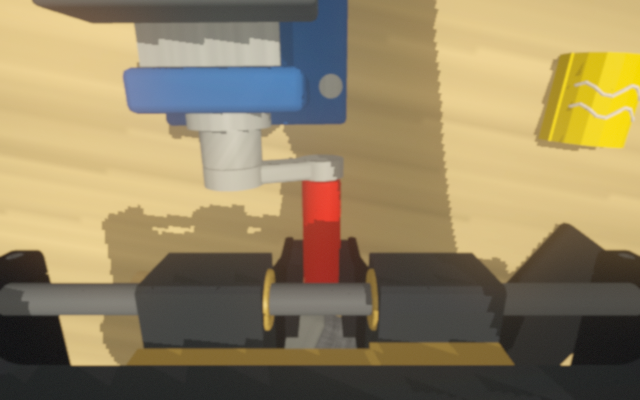

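View pics/t1.png

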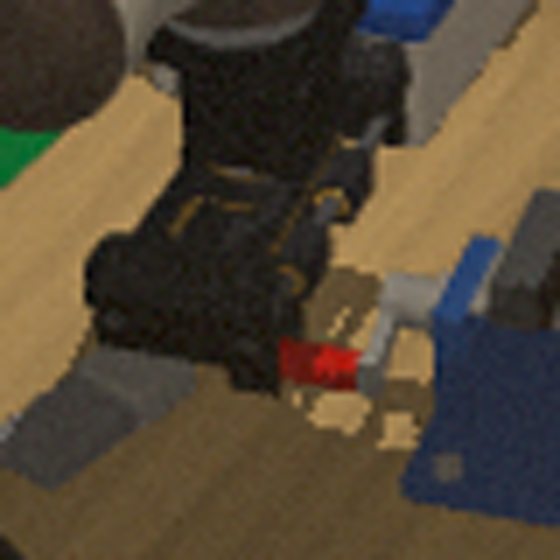

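The grip (17 mm across the fingers) turned with the tool: the crank arm now slants down. The tangential force is about 3.6 N (running free), plus about 7 N radial from an angle estimate a few degrees out. I'll correct for that and continue.

Call:
move_arm --increments '[0, 0, 0, 0.0059, -0.0013, 0, 0.01, 0, 0, 0, 0.0112, -0.0053, 0, 0.01, 0, 0, 0, 0.0157, -0.0101, 0, 0.01, 0, 0, 0, 0.0193, -0.0157, 0, 0.01, 0, 0, 0, 0.0219, -0.0218, 0, 0.01, 0, 0, 0, 0.0234, -0.0282, 0, 0.01, 0, 0, 0, 0.0234, -0.0282, 0, 0.01]'

```text
time_s: 16.52
tcp_pos: [0.7319, -0.0278, 0.0005]
ee_rot: [[0.001, -0.187, 0.982], [0.0, 0.982, 0.187], [-1.0, 0.0, 0.001]]
wrist_force: [2.5, 2.1, -4.8]
gripper_width: 0.198
```

```bash
cat >> h.py <<'E'
VX=np.array([-.9822,-.1879,0]);VY=np.array([.1879,-.9822,0]);VO=np.array([.5629,-.065,0])
def crank(c=(0,.07-.028)):
    s=r.sense();p=s['tcp_pos']-VO;f=s['wrist_force'];ty=-(p@VY);z=p[2]
    a=ty-c[0];b=z-c[1];ph=np.degrees(np.arctan2(a,b))%360;q=np.radians(ph)
    F=np.array([-(f@VY),f[2]])
    print('t',s['time_s'],'ty,z',ty.round(4),z.round(4),'R',np.hypot(a,b).round(4),'phi',ph.round(1),'Ft(resist)',-(F@[np.cos(q),-np.sin(q)]).round(2),'Fr(out)',(F@[np.sin(q),np.cos(q)]).round(2),'Fx',(f@VX).round(2),'w',s['gripper_width']*87)
E
python3 -c "
from h import *
crank()"
```

```text
t 16.5167 ty,z 0.0048 0.0005 R 0.0418 phi 173.4 Ft(resist) 1.06 Fr(out) 4.98 Fx -2.83 w 17.194601687041747
```

```bash
cat >> h.py <<'E'
def rows(ph0,phs,c=(0,.0385),pad=0):
    s=r.sense();p=s['tcp_pos']-VO;ty=-(p@VY);z=p[2];o=[]
    for ph in phs:
        q=np.radians(ph);o.append((round(-(c[1]+.038*np.cos(q)-z),4),round(c[0]+.038*np.sin(q)-ty,4)))
    print(o)
E
python3 -c "
from h import *
rows(172,range(192,413,20))"
```

```text
[(np.float64(-0.0008), np.float64(-0.0127)), (np.float64(-0.0058), np.float64(-0.0249)), (np.float64(-0.0146), np.float64(-0.0347)), (np.float64(-0.0262), np.float64(-0.0409)), (np.float64(-0.0393), np.float64(-0.0428)), (np.float64(-0.0522), np.float64(-0.04)), (np.float64(-0.0634), np.float64(-0.033)), (np.float64(-0.0715), np.float64(-0.0226)), (np.float64(-0.0756), np.float64(-0.0101)), (np.float64(-0.0752), np.float64(0.0031)), (np.float64(-0.0702), np.float64(0.0153)), (np.float64(-0.0614), np.float64(0.0252))]
```

Call:
move_arm --increments '[0, 0, 0, -0.0008, -0.0127, 0, 0.01, 0, 0, 0, -0.0058, -0.0249, 0, 0.01, 0, 0, 0, -0.0146, -0.0347, 0, 0.01, 0, 0, 0, -0.0262, -0.0409, 0, 0.01, 0, 0, 0, -0.0393, -0.0428, 0, 0.01, 0, 0, 0, -0.0393, -0.0428, 0, 0.01]'

```text
time_s: 17.02
tcp_pos: [0.7401, -0.0689, 0.0423]
ee_rot: [[0.002, -0.187, 0.982], [0.001, 0.982, 0.187], [-1.0, 0.001, 0.002]]
wrist_force: [0.1, 4.0, -0.6]
gripper_width: 0.194
```

```bash
python3 -c "
from h import *
crank((0,.0385)); rows(272,range(292,493,20))"
```

```text
t 17.0167 ty,z -0.0372 0.0423 R 0.0373 phi 275.8 Ft(resist) 0.17 Fr(out) -3.98 Fx -0.86 w 16.86317869751263
[(np.float64(-0.0105), np.float64(0.0019)), (np.float64(-0.0217), np.float64(0.0089)), (np.float64(-0.0298), np.float64(0.0193)), (np.float64(-0.0339), np.float64(0.0319)), (np.float64(-0.0334), np.float64(0.0451)), (np.float64(-0.0285), np.float64(0.0573)), (np.float64(-0.0196), np.float64(0.0671)), (np.float64(-0.008), np.float64(0.0733)), (np.float64(0.0051), np.float64(0.0751)), (np.float64(0.018), np.float64(0.0724)), (np.float64(0.0292), np.float64(0.0654))]
```

Call:
move_arm --increments '[0, 0, 0, -0.0105, 0.0029, 0, 0.01, 0, 0, 0, -0.0217, 0.0099, 0, 0.01, 0, 0, 0, -0.0298, 0.0203, 0, 0.01, 0, 0, 0, -0.0339, 0.0329, 0, 0.01, 0, 0, 0, -0.0334, 0.0461, 0, 0.01, 0, 0, 0, -0.0285, 0.0583, 0, 0.01, 0, 0, 0, -0.0196, 0.0681, 0, 0.01, 0, 0, 0, -0.008, 0.0743, 0, 0.01, 0, 0, 0, -0.008, 0.0743, 0, 0.01]'

```text
time_s: 17.77
tcp_pos: [0.7254, 0.0043, 0.0483]
ee_rot: [[0.0, -0.189, 0.982], [-0.001, 0.982, 0.189], [-1.0, -0.001, -0.0]]
wrist_force: [3.4, -1.2, -1.0]
gripper_width: 0.196
```

```bash
python3 - <<'E'
from h import *
crank((.001,.0385)); rows(432,range(452,673,20),(.001,.0385))
for n in('side','top','wrist'):
    im=r.capture(n); cv2.imwrite('pics/u_%s.png'%n,im[:,:,::-1])
a=cv2.imread('pics/u_side.png');cv2.imwrite('pics/u_s2.png',cv2.resize(a[90:210,260:400],None,fx=5,fy=5,interpolation=cv2.INTER_CUBIC))
E
```

```text
t 17.7667 ty,z 0.0375 0.0483 R 0.0378 phi 75.0 Ft(resist) -0.54 Fr(out) -2.01 Fx -3.09 w 17.049637503012242
[(np.float64(0.0111), np.float64(0.0014)), (np.float64(0.024), np.float64(-0.0013)), (np.float64(0.0352), np.float64(-0.0083)), (np.float64(0.0433), np.float64(-0.0187)), (np.float64(0.0474), np.float64(-0.0313)), (np.float64(0.0469), np.float64(-0.0444)), (np.float64(0.042), np.float64(-0.0567)), (np.float64(0.0332), np.float64(-0.0665)), (np.float64(0.0215), np.float64(-0.0727)), (np.float64(0.0085), np.float64(-0.0745)), (np.float64(-0.0045), np.float64(-0.0718)), (np.float64(-0.0156), np.float64(-0.0648))]
```

View pics/u_s2.png

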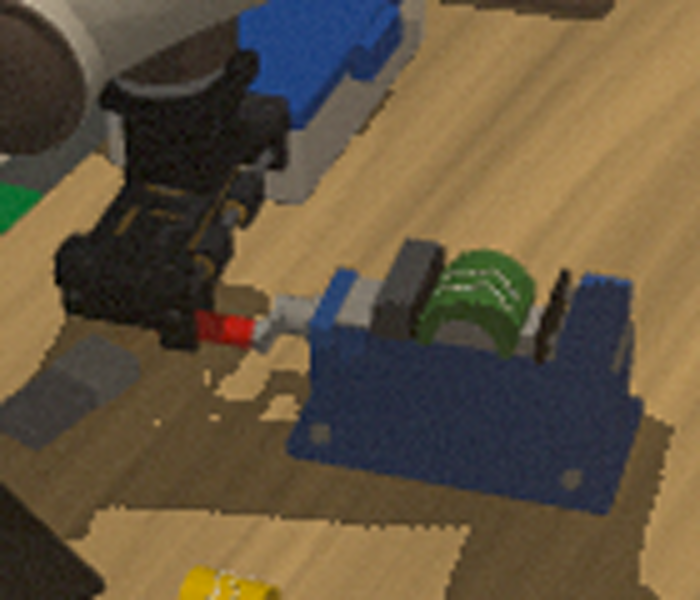

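View pics/u_wrist.png

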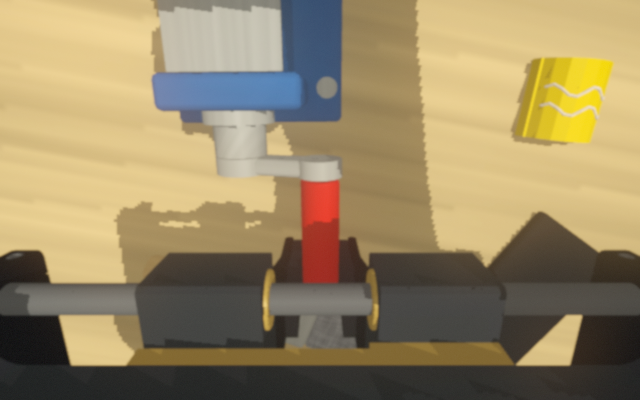

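The jaw advanced one turn (about 16 mm) and is now near the tile, and the force is still at running level. About one more turn remains before the pad, so I'll do 240° and then go carefully.

Call:
move_arm --increments '[0, 0, 0, 0.0111, 0.0014, 0, 0.01, 0, 0, 0, 0.024, -0.0013, 0, 0.01, 0, 0, 0, 0.0352, -0.0083, 0, 0.01, 0, 0, 0, 0.0433, -0.0187, 0, 0.01, 0, 0, 0, 0.0474, -0.0313, 0, 0.01, 0, 0, 0, 0.0469, -0.0444, 0, 0.01, 0, 0, 0, 0.042, -0.0567, 0, 0.01, 0, 0, 0, 0.0332, -0.0665, 0, 0.01, 0, 0, 0, 0.0215, -0.0727, 0, 0.01, 0, 0, 0, 0.0085, -0.0745, 0, 0.01, 0, 0, 0, 0.0085, -0.0745, 0, 0.01]'

```text
time_s: 18.83
tcp_pos: [0.7401, -0.0692, 0.0408]
ee_rot: [[0.001, -0.186, 0.983], [0.003, 0.983, 0.186], [-1.0, 0.003, 0.002]]
wrist_force: [0.8, 5.5, 2.3]
gripper_width: 0.194
```

```bash
python3 - <<'E'
from h import *
crank((.001,.0385)); rows(632,range(642,763,10),(.001,.0385))
for n in('side','top'):
    im=r.capture(n); cv2.imwrite('pics/v_%s.png'%n,im[:,:,::-1])
a=cv2.imread('pics/v_side.png');b=cv2.resize(a[120:180,310:390],None,fx=6,fy=6,interpolation=cv2.INTER_CUBIC)
cv2.imwrite('pics/v_s2.png',b)
E
```

```text
t 18.8333 ty,z -0.0374 0.0408 R 0.0384 phi 273.4 Ft(resist) -2.64 Fr(out) -5.09 Fx -1.84 w 16.878698660257136
[(np.float64(-0.0056), np.float64(0.0012)), (np.float64(-0.0119), np.float64(0.0031)), (np.float64(-0.0178), np.float64(0.0062)), (np.float64(-0.0231), np.float64(0.0101)), (np.float64(-0.0276), np.float64(0.015)), (np.float64(-0.0312), np.float64(0.0205)), (np.float64(-0.0338), np.float64(0.0266)), (np.float64(-0.0353), np.float64(0.0331)), (np.float64(-0.0357), np.float64(0.0397)), (np.float64(-0.0349), np.float64(0.0463)), (np.float64(-0.0329), np.float64(0.0526)), (np.float64(-0.0299), np.float64(0.0585)), (np.float64(-0.0259), np.float64(0.0638))]
```

View pics/v_s2.png

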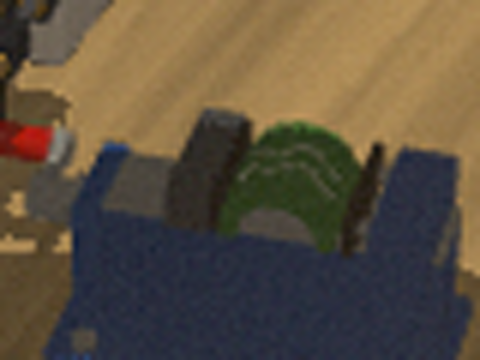

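Call:
move_arm --increments '[0, 0, 0, -0.0056, 0.0012, 0, 0.01, 0, 0, 0, -0.0119, 0.0031, 0, 0.01, 0, 0, 0, -0.0178, 0.0062, 0, 0.01, 0, 0, 0, -0.0231, 0.0101, 0, 0.01, 0, 0, 0, -0.0276, 0.015, 0, 0.01]'

```text
time_s: 19.35
tcp_pos: [0.7374, -0.0562, 0.0671]
ee_rot: [[0.001, -0.187, 0.982], [-0.001, 0.982, 0.187], [-1.0, -0.001, 0.001]]
wrist_force: [5.2, -0.9, -5.9]
gripper_width: 0.194
```

```bash
python3 - <<'E'
from h import *
crank((.001,.0385)); rows(682,range(689,783,6),(.001,.0385))
im=r.capture('side'); a=im[:,:,::-1];b=cv2.resize(a[120:180,310:390],None,fx=8,fy=8,interpolation=cv2.INTER_CUBIC)
cv2.imwrite('pics/v_s3.png',b)
E
```

```text
t 19.35 ty,z -0.0241 0.0671 R 0.0381 phi 318.7 Ft(resist) 5.3 Fr(out) -3.18 Fx -4.92 w 16.8348568213306
[(np.float64(-0.0039), np.float64(0.0055)), (np.float64(-0.0058), np.float64(0.0091)), (np.float64(-0.0073), np.float64(0.0127)), (np.float64(-0.0084), np.float64(0.0166)), (np.float64(-0.0091), np.float64(0.0205)), (np.float64(-0.0094), np.float64(0.0245)), (np.float64(-0.0092), np.float64(0.0284)), (np.float64(-0.0087), np.float64(0.0324)), (np.float64(-0.0077), np.float64(0.0362)), (np.float64(-0.0063), np.float64(0.04)), (np.float64(-0.0046), np.float64(0.0435)), (np.float64(-0.0025), np.float64(0.0469)), (np.float64(-0.0), np.float64(0.05)), (np.float64(0.0027), np.float64(0.0529)), (np.float64(0.0058), np.float64(0.0555)), (np.float64(0.0091), np.float64(0.0577))]
```

View pics/v_s3.png

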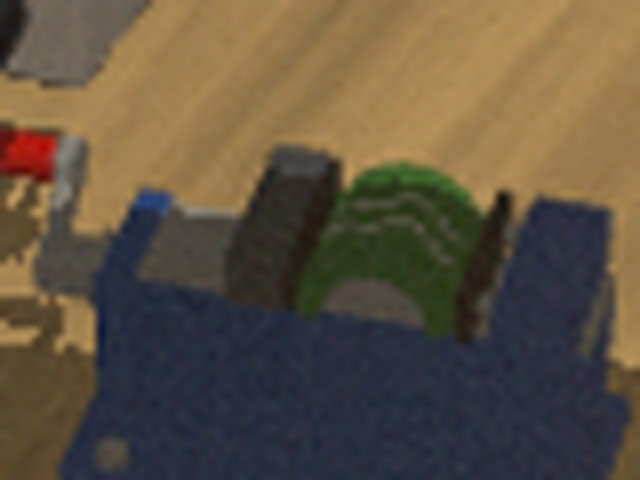

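Call:
move_arm --increments '[0, 0, 0, -0.0039, 0.0055, 0, 0.01, 0, 0, 0, -0.0058, 0.0091, 0, 0.01, 0, 0, 0, -0.0073, 0.0127, 0, 0.01, 0, 0, 0, -0.0084, 0.0166, 0, 0.01]'

```text
time_s: 19.73
tcp_pos: [0.7341, -0.0398, 0.0756]
ee_rot: [[0.001, -0.187, 0.982], [-0.001, 0.982, 0.187], [-1.0, -0.001, 0.0]]
wrist_force: [5.1, -2.7, -6.7]
gripper_width: 0.197
```

```bash
python3 - <<'E'
from h import *
crank((.001,.0385)); rows(707,range(713,783,6),(.001,.0385))
E
```

```text
t 19.7333 ty,z -0.0074 0.0756 R 0.038 phi 347.2 Ft(resist) 5.06 Fr(out) -5.77 Fx -4.54 w 17.108138564433904
[(np.float64(-0.0006), np.float64(0.0038)), (np.float64(-0.0009), np.float64(0.0077)), (np.float64(-0.0008), np.float64(0.0117)), (np.float64(-0.0002), np.float64(0.0156)), (np.float64(0.0007), np.float64(0.0195)), (np.float64(0.0021), np.float64(0.0232)), (np.float64(0.0038), np.float64(0.0268)), (np.float64(0.006), np.float64(0.0302)), (np.float64(0.0084), np.float64(0.0333)), (np.float64(0.0112), np.float64(0.0362)), (np.float64(0.0142), np.float64(0.0387)), (np.float64(0.0175), np.float64(0.041))]
```

Call:
move_arm --increments '[0, 0, 0, 0.0002, 0.0038, 0, 0.01, 0, 0, 0, 0.0002, 0.0077, 0, 0.01, 0, 0, 0, 0.0003, 0.0117, 0, 0.01, 0, 0, 0, 0.0009, 0.0156, 0, 0.01]'

```text
time_s: 20.07
tcp_pos: [0.7313, -0.0255, 0.0757]
ee_rot: [[0.001, -0.187, 0.982], [-0.002, 0.982, 0.187], [-1.0, -0.003, 0.0]]
wrist_force: [5.0, -3.9, -3.0]
gripper_width: 0.193
```

```bash
python3 - <<'E'
from h import *
crank((.001,.0375)); rows(731,range(737,800,6),(.001,.0375))
im=r.capture('side'); a=im[:,:,::-1];b=cv2.resize(a[120:180,310:390],None,fx=8,fy=8,interpolation=cv2.INTER_CUBIC)
cv2.imwrite('pics/v_s4.png',b)
E
```

```text
t 20.0667 ty,z 0.0072 0.0757 R 0.0387 phi 9.2 Ft(resist) 4.19 Fr(out) -3.71 Fx -4.21 w 16.807086887489984
[(np.float64(0.0019), np.float64(0.0049)), (np.float64(0.0032), np.float64(0.0087)), (np.float64(0.005), np.float64(0.0122)), (np.float64(0.0071), np.float64(0.0156)), (np.float64(0.0095), np.float64(0.0187)), (np.float64(0.0123), np.float64(0.0216)), (np.float64(0.0154), np.float64(0.0242)), (np.float64(0.0187), np.float64(0.0264)), (np.float64(0.0222), np.float64(0.0283)), (np.float64(0.0258), np.float64(0.0297)), (np.float64(0.0297), np.float64(0.0308))]
```

View pics/v_s4.png

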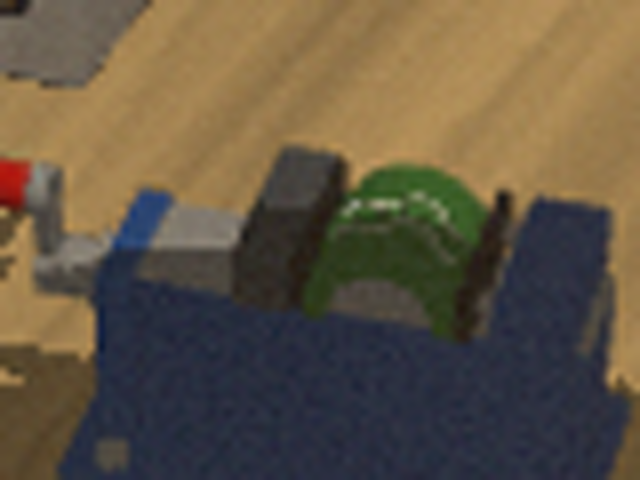

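Call:
move_arm --increments '[0, 0, 0, 0.0019, 0.0049, 0, 0.01, 0, 0, 0, 0.0032, 0.0087, 0, 0.01, 0, 0, 0, 0.005, 0.0122, 0, 0.01, 0, 0, 0, 0.0071, 0.0156, 0, 0.01]'

```text
time_s: 20.45
tcp_pos: [0.7283, -0.0105, 0.0695]
ee_rot: [[0.001, -0.187, 0.982], [-0.003, 0.982, 0.187], [-1.0, -0.003, 0.0]]
wrist_force: [3.2, -5.6, 0.3]
gripper_width: 0.199
```

```bash
python3 - <<'E'
from h import *
crank((.001,.0375)); rows(755,range(761,830,6),(.001,.0375))
E
```

```text
t 20.45 ty,z 0.0225 0.0695 R 0.0385 phi 33.9 Ft(resist) 5.21 Fr(out) -3.16 Fx -2.14 w 17.28405097151919
[(np.float64(0.0033), np.float64(0.0035)), (np.float64(0.006), np.float64(0.0063)), (np.float64(0.0091), np.float64(0.0089)), (np.float64(0.0124), np.float64(0.0111)), (np.float64(0.0159), np.float64(0.013)), (np.float64(0.0196), np.float64(0.0145)), (np.float64(0.0234), np.float64(0.0156)), (np.float64(0.0273), np.float64(0.0163)), (np.float64(0.0313), np.float64(0.0165)), (np.float64(0.0353), np.float64(0.0164)), (np.float64(0.0392), np.float64(0.0158)), (np.float64(0.0431), np.float64(0.0149))]
```

Call:
move_arm --increments '[0, 0, 0, 0.0033, 0.0035, 0, 0.01, 0, 0, 0, 0.006, 0.0063, 0, 0.01, 0, 0, 0, 0.0091, 0.0089, 0, 0.01]'

```text
time_s: 20.7
tcp_pos: [0.7268, -0.0024, 0.0616]
ee_rot: [[0.001, -0.188, 0.982], [-0.004, 0.982, 0.188], [-1.0, -0.004, 0.0]]
wrist_force: [1.4, -7.4, 3.7]
gripper_width: 0.197
```

```bash
python3 - <<'E'
from h import *
crank((.001,.0375)); rows(773,range(779,840,6),(.001,.0375))
im=r.capture('side'); a=im[:,:,::-1];b=cv2.resize(a[120:180,310:390],None,fx=8,fy=8,interpolation=cv2.INTER_CUBIC)
cv2.imwrite('pics/v_s5.png',b)
E
```

```text
t 20.7 ty,z 0.0307 0.0616 R 0.0382 phi 51.0 Ft(resist) 7.6 Fr(out) -3.5 Fx 0.05 w 17.16285192361349
[(np.float64(0.0045), np.float64(0.0028)), (np.float64(0.008), np.float64(0.0047)), (np.float64(0.0117), np.float64(0.0062)), (np.float64(0.0155), np.float64(0.0073)), (np.float64(0.0194), np.float64(0.008)), (np.float64(0.0234), np.float64(0.0083)), (np.float64(0.0274), np.float64(0.0081)), (np.float64(0.0313), np.float64(0.0076)), (np.float64(0.0352), np.float64(0.0066)), (np.float64(0.0389), np.float64(0.0052)), (np.float64(0.0425), np.float64(0.0035))]
```

View pics/v_s5.png

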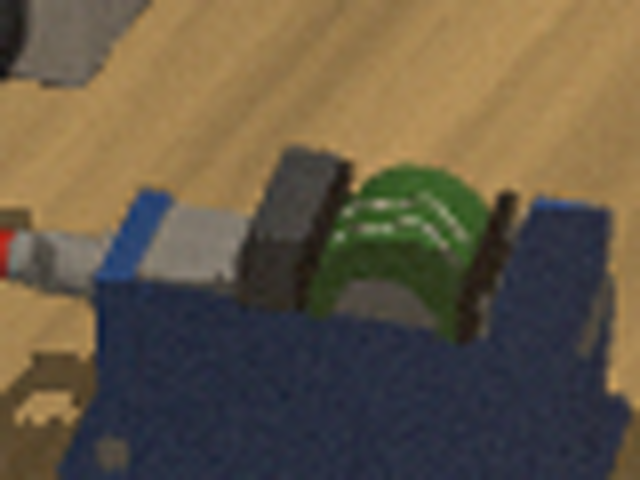

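Clear tightening: 5.2 → 7.6 N, with the tile against the pad. A little more, in small steps.

Call:
move_arm --increments '[0, 0, 0, 0.0035, 0.0024, 0, 0.01, 0, 0, 0, 0.0055, 0.0036, 0, 0.01, 0, 0, 0, 0.0068, 0.0042, 0, 0.01]'

```text
time_s: 21.0
tcp_pos: [0.726, 0.0015, 0.0554]
ee_rot: [[0.001, -0.188, 0.982], [-0.004, 0.982, 0.188], [-1.0, -0.005, 0.001]]
wrist_force: [0.6, -6.7, 5.8]
gripper_width: 0.196
```

```bash
python3 - <<'E'
from h import *
crank((.001,.0375)); rows(783,range(783,810,4),(.001,.0375))
E
```

```text
t 21.0 ty,z 0.0347 0.0554 R 0.0381 phi 62.0 Ft(resist) 8.29 Fr(out) -3.17 Fx 0.67 w 17.028215185934176
[(np.float64(0.0007), np.float64(0.0002)), (np.float64(0.0031), np.float64(0.0013)), (np.float64(0.0055), np.float64(0.0023)), (np.float64(0.0081), np.float64(0.003)), (np.float64(0.0107), np.float64(0.0036)), (np.float64(0.0133), np.float64(0.004)), (np.float64(0.0159), np.float64(0.0043))]
```

Call:
move_arm --increments '[0, 0, 0, 0.0025, 0.001, 0, 0.01, 0, 0, 0, 0.005, 0.002, 0, 0.01, 0, 0, 0, 0.0068, 0.0026, 0, 0.01]'

```text
time_s: 21.25
tcp_pos: [0.726, 0.0024, 0.0526]
ee_rot: [[0.003, -0.189, 0.982], [-0.007, 0.982, 0.189], [-1.0, -0.008, 0.001]]
wrist_force: [-4.3, -9.9, 20.5]
gripper_width: 0.198
```

```bash
python3 - <<'E'
from h import *
crank((.001,.0375)); rows(783,range(787,820,4),(.001,.0375))
E
```

```text
t 21.25 ty,z 0.0356 0.0526 R 0.0377 phi 66.4 Ft(resist) 22.34 Fr(out) 0.01 Fx 6.09 w 17.267845390372596
[(np.float64(0.0003), np.float64(0.0004)), (np.float64(0.0027), np.float64(0.0014)), (np.float64(0.0053), np.float64(0.0021)), (np.float64(0.0079), np.float64(0.0027)), (np.float64(0.0105), np.float64(0.0031)), (np.float64(0.0131), np.float64(0.0034)), (np.float64(0.0158), np.float64(0.0034)), (np.float64(0.0184), np.float64(0.0033)), (np.float64(0.0211), np.float64(0.003))]
```

Resistance jumped to 22 N, so I'm easing off now.

Call:
move_arm --increments '[0, 0, 0, -0.004, -0.0016, 0, 0.01]'

```text
time_s: 21.33
tcp_pos: [0.7258, 0.0022, 0.0543]
ee_rot: [[0.002, -0.188, 0.982], [-0.005, 0.982, 0.188], [-1.0, -0.005, 0.001]]
wrist_force: [2.9, -5.2, -1.5]
gripper_width: 0.2
```

```bash
python3 - <<'E'
from h import *
crank((.001,.0375))
for n in('side','wrist'):
    im=r.capture(n);cv2.imwrite('pics/x_%s.png'%n,im[:,:,::-1])
a=cv2.imread('pics/x_side.png');b=cv2.resize(a[120:180,310:390],None,fx=8,fy=8,interpolation=cv2.INTER_CUBIC)
cv2.imwrite('pics/v_s6.png',b)
E
```

```text
t 21.3333 ty,z 0.0354 0.0543 R 0.0383 phi 63.9 Ft(resist) 1.13 Fr(out) -5.8 Fx -1.87 w 17.394678090928664
```

View pics/v_s6.png

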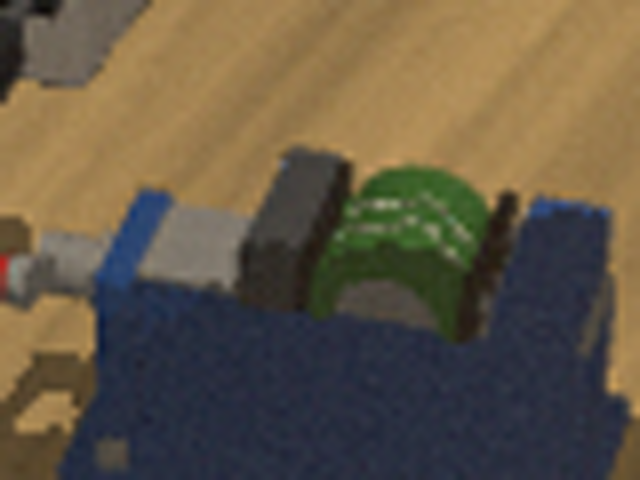

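View pics/x_wrist.png

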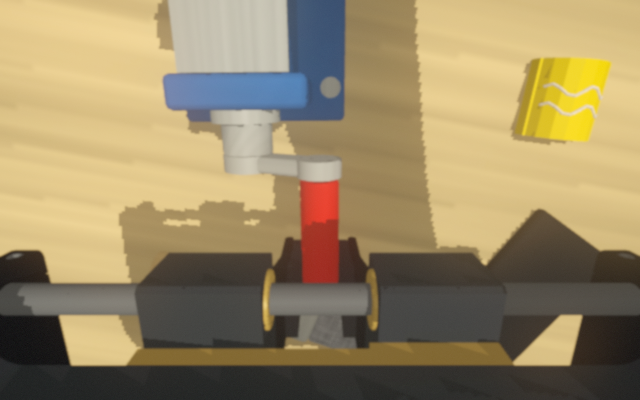

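Force is back to about 1 N and the tile looks intact, squeezed between jaw and pad. The crank had clearly tightened (5 → 8 N and beyond), so I'm letting go and rising straight up.

Call:
move_arm --increments '[0, 0, 0, 0, 0, 0, 0.087, 0, 0, 0, 0, 0, 0, 0.087, 0, 0, 0, 0, 0, 0, 0.087, 0, 0, 0, 0, 0, 0, 0.087, 0, 0, 0, 0, 0, 0, 0.087, 0, 0, 0, 0, 0, 0, 0.087, 0, 0, 0, 0, 0, 0, 0.087, 0, 0, 0, 0, 0, 0, 0.087, 0, 0, 0, 0, 0, 0, 0.087, 0, 0, 0, 0, 0, 0, 0.087]'

```text
time_s: 22.27
tcp_pos: [0.725, 0.0063, 0.0498]
ee_rot: [[-0.0, -0.188, 0.982], [-0.0, 0.982, 0.188], [-1.0, 0.0, -0.0]]
wrist_force: [0.3, -0.7, -0.8]
gripper_width: 0.871
```

```bash
python3 - <<'E'
from h import *
crank((.001,.0375))
for n in('side','wrist'):
    im=r.capture(n);cv2.imwrite('pics/y_%s.png'%n,im[:,:,::-1])
a=cv2.imread('pics/y_side.png');b=cv2.resize(a[110:190,260:400],None,fx=5,fy=5,interpolation=cv2.INTER_CUBIC)
cv2.imwrite('pics/y_s2.png',b)
E
```

```text
t 22.2667 ty,z 0.0396 0.0498 R 0.0405 phi 72.3 Ft(resist) -0.5 Fr(out) -0.98 Fx -0.17 w 75.76647294596407
```

View pics/y_s2.png

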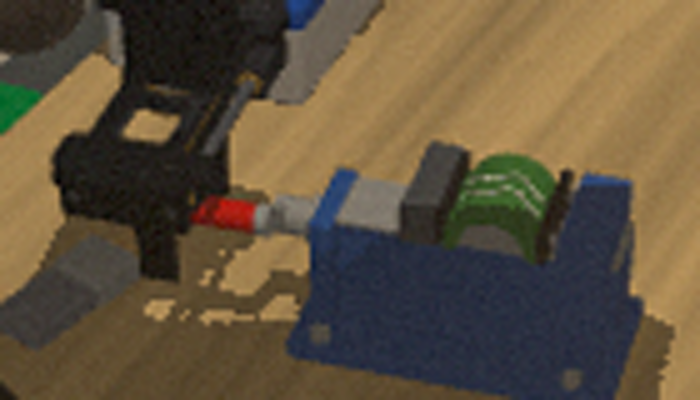

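View pics/y_wrist.png

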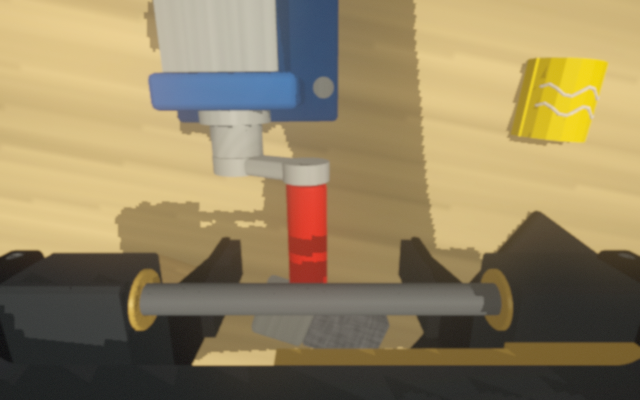

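After release the grip sits at about φ ≈ 58–61° (wrist column 307), so the screw eased back only a few degrees. By the resistance–angle trend that should leave roughly 50–60 N on the tile. Rising clear now.

Call:
move_arm --increments '[0, 0, 0, -0.005, 0, 0, 0.087, 0, 0, 0, -0.025, 0, 0, 0.087, 0, 0, 0, -0.05, 0, 0, 0.087, 0, 0, 0, -0.08, 0, 0, 0.087, 0, 0, 0, -0.11, 0, 0, 0.087, 0, 0, 0, -0.14, 0, 0, 0.087, 0, 0, 0, -0.14, 0, 0, 0.087, 0, 0, 0, -0.14, 0, 0, 0.087]'

```text
time_s: 23.03
tcp_pos: [0.7263, 0.0064, 0.1936]
ee_rot: [[0.006, -0.188, 0.982], [0.001, 0.982, 0.188], [-1.0, 0.0, 0.006]]
wrist_force: [-0.0, 0.7, -0.5]
gripper_width: 1.001
```

```bash
python3 - <<'E'
from h import *
s=r.sense();print(s['time_s'],s['tcp_pos'],s['wrist_force'])
C=cam('wrist')
for n in('side','wrist','top'):
    im=r.capture(n);cv2.imwrite('pics/z_%s.png'%n,im[:,:,::-1])
a=cv2.imread('pics/z_side.png');b=cv2.resize(a[110:190,270:400],None,fx=6,fy=6,interpolation=cv2.INTER_CUBIC)
cv2.imwrite('pics/z_s2.png',b)
E
```

```text
23.0333 [0.72632755 0.00643822 0.19356135] [-0.02848976  0.67349096 -0.53473684]
```

View pics/z_s2.png

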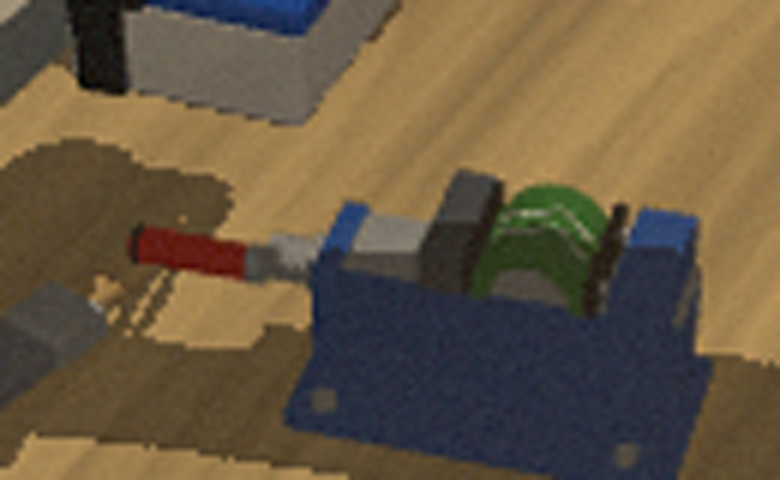

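View pics/z_wrist.png

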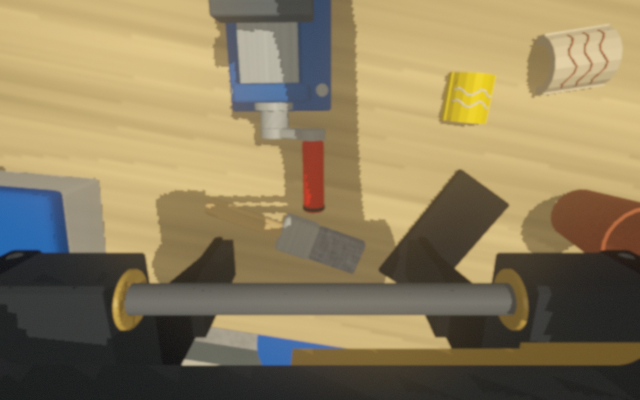

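The tile is held between jaw and pad. One last look from above the vise, the same view as before tightening, to check squareness and pad displacement.

Call:
move_arm --increments '[0, 0, 0, 0, -0.01, -0.035, 0.087, 0, 0, 0, 0, -0.02, -0.07, 0.087, 0, 0, 0, -0.005, -0.03, -0.105, 0.087, 0, 0, 0, -0.01, -0.04, -0.14, 0.087, 0, 0, 0, -0.01, -0.04, -0.157, 0.087, 0, 0, 0, -0.01, -0.04, -0.157, 0.087, 0, 0, 0, -0.01, -0.04, -0.157, 0.087, 0, 0, 0, -0.01, -0.04, -0.157, 0.087]'

```text
time_s: 23.85
tcp_pos: [0.5787, -0.0624, 0.1992]
ee_rot: [[-0.001, -0.188, 0.982], [-0.0, 0.982, 0.188], [-1.0, -0.0, -0.001]]
wrist_force: [0.0, 0.3, -0.5]
gripper_width: 0.999
```

```bash
python3 - <<'E'
from h import *
import pickle
s=r.sense();print(s['time_s'],s['tcp_pos'],s['wrist_force'])
C=cam('wrist');pickle.dump(C,open('w7.pkl','wb'))
im=r.capture('wrist')[:,:,::-1];cv2.imwrite('pics/f_wrist.png',im)
a=cv2.imread('pics/p_wrist.png')
o=np.hstack([cv2.resize(q[60:250,260:380],None,fx=3.1,fy=3.1,interpolation=cv2.INTER_CUBIC) for q in(a,im)]);print(o.shape);cv2.imwrite('pics/f2.png',o)
# grip angle
T=cam('top');S=cam('side');out={}
for n,f,box in(('top','pics/z_top.png',(350,110,420,175)),('side','pics/z_side.png',(280,130,325,175))):
    h=cv2.cvtColor(cv2.imread(f),cv2.COLOR_BGR2HSV);m=cv2.inRange(h,(0,150,40),(8,255,255))|cv2.inRange(h,(172,150,40),(180,255,255))
    k=np.zeros_like(m);k[box[1]:box[3],box[0]:box[2]]=1;m=m*k;M=cv2.moments(m,True);out[n]=(M['m10']/max(M['m00'],1),M['m01']/max(M['m00'],1));print(n,M['m00'],out[n])
K,R,t=T;P1=K@np.c_[R,t];K,R,t=S;P2=K@np.c_[R,t]
X=cv2.triangulatePoints(P1,P2,np.array(out['top']).reshape(2,1),np.array(out['side']).reshape(2,1));g=(X[:3]/X[3]).ravel()
print('grip in vise',(g-VO)@VX,(g-VO)@VY,g[2])
E
```

```text
23.85 [ 0.57872018 -0.06241291  0.19920659] [ 0.00361755  0.28028738 -0.51151616]
(589, 744, 3)
top 166.0 (388.06626506024094, 144.19277108433735)
side 109.0 (301.1192660550459, 151.61467889908258)
grip in vise -0.16110652593793898 -0.033902391950057356 0.08579950466815635
```

View pics/f2.png

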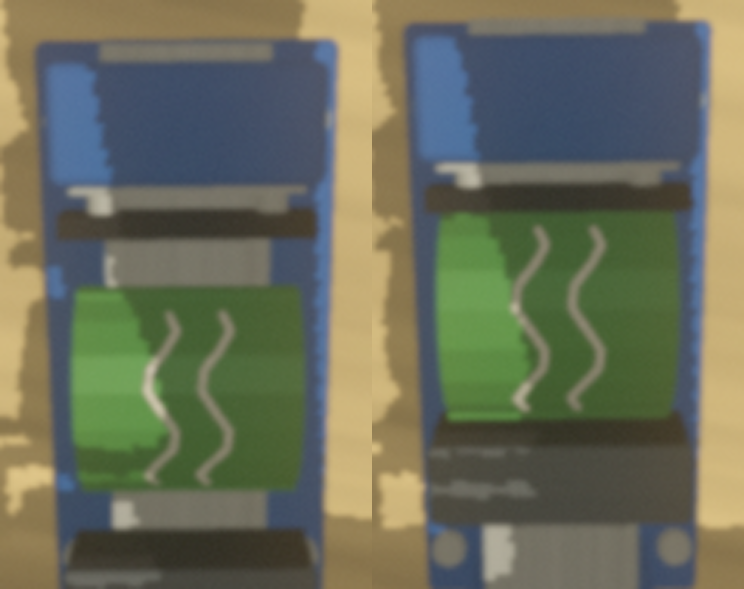

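The tile sits square between the jaw and the pad, the pad has been pushed back about 1 mm, and the crank has held its angle (about 65°). Handing in.

```bash
python3 - <<'E'
from station import r
print(r.finish_job()); print(r.sense()['time_s'])
E
```

```text
the job is handed in; nothing more can be done
None
the job is handed in; nothing more can be done
```

The green tile is clamped arch up in the vise and the robot is clear of everything. However, the crank force went over the limit for a moment, and I can't tell whether the jaw force went over its limit too.

**What I did:** I gripped the larger green tile by its end faces, set it on the bed and let go. I then turned the crank about 1.9 turns clockwise, released it and handed in at about 24 s.

**Last checks that agreed:**
- **Seating:** The tile is square against the back pad and shows no visible cracks. The pad has moved back about 1 mm.
- **Crank:** Before handing in, the grip was at about 65° from the top, where the tool had left it (64–66°), so the screw is holding. An earlier wrist-camera estimate gave 58–61°.
- **Other tiles:** The arm never went to the red, cream and slate tiles. I did not measure their positions again at the end.

**Checks that failed or disagreed:**
- **Overshoot on the crank:** Resistance rose from about 5 N to 7.6 N and then 8.3 N. On the last small step it read 22 N, and I backed off at once. The cause was probably the commanded pose running ahead of the arm. The crank moved only about 4° in that step. From the earlier trend I estimate a jaw force of 50–80 N, but the 180 N limit may have been passed briefly.
- **Clamp force:** I could not measure it directly. About 50–60 N is my estimate from the resistance trend.
- **Finger length:** The fingertips are about 15–20 mm behind the stated TCP, not 8 mm ahead of it. My first grasp closed above the tile without moving it, and I corrected the height by feel and camera.

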